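# Sort inspected parts from the magnifier rest into their trays

### The arm

A 6-joint arm with a two-finger parallel gripper is mounted at the origin on the work surface. World frame = base frame: x ahead of the robot, y to its left, z up, the work surface at z = 0. Lengths are in m, angles in rad, forces in N, time in s.
With the tool pointing down it reaches from about 0.4 to 0.825 m from the base axis. Payload 7 kg.
Tool frame: the origin (TCP) lies on the centre line of the jaws, within the pads' length; the fingertips stand 17 mm ahead of it and the grasp point (between the pads) lies 2 mm behind it (arm.nose_length is the distance from the TCP to the fingertips, in m); z points along the fingers, y is the line along which they close (so a half turn about z gives the same grasp; the last joint's range is limited). The gripper opens to 85 mm and grips with 20 to 120 N. Pads are 22 mm wide; open, the fingers measure 114 mm over their backs; the gripper's body (76 mm by 85 mm) begins 54 mm behind the grasp point. The pads swing forward as they close: fully open they stand 13 mm farther back than shut.
Start: joints at [-0.852, 0.359, 0.012, 0, -1.224, -0.288], TCP at [0.282, -0.613, 0.248] pointing down, gripper open.
Joint ranges: [-3.07, 3.07], [-1.43, 2.12], [-1.02, 1.25], [-3.03, 1.67], [-3.05, -0], [-3.03, 3.03]. Speed limits (rad/s): [2.39, 2.39, 3.01, 3.14, 3.14, 3.14].

### API

Orientations are given as a unit quaternion [x, y, z, w].
In Python, from rig import arm, capture, camera_params gives the robot as it stands.
- The arm moves only by the shell command python3 -m handwheel 'ROWS' [FORCE]. ROWS is JSON, a list that holds one entry, the list of rows, each a list of 5 numbers: the closure, from -1 (fully open) to 1 (shut), then the shift along the tool's x, y, z normalised to -1 to 1, where 1 is 0.025 m, then the turn about the tool's z normalised to -1 to 1, where 1 is 180 degrees. A call has 1 to 10 rows; each row shifts and turns the commanded pose from where the row before left it, along the tool's axes as they then stand; what a row does not reach is not made up. A row lasts 1/8 s, in which the tool goes at most 62.5 mm and 10.7 degrees, less where a joint would pass 70% of its speed; a pose out of reach is approached as far as the arm can. A call with a number of a shift or a turn outside -1 to 1 is refused whole. A call with a gripper value outside its range is refused whole. The fingers move at their own pace and stop on an object; FORCE is the grip in N (left out, the last holds). Time passes only in rows, so rows that do not move let the fingers close. It gives the time, the measured TCP pose, the force, the opening and the grip force at its end, in the units of the state.
- arm.get_state(): the state, without advancing time (a new reading comes with each control period).
- capture(name): name is "scene" or "top" or "wrist"; returns the picture (420x560x3 uint8, red, green, blue); there is no depth.
- camera_params(name): a dict with "mtx" (3x3 intrinsics, pixels), "origin" and "rotation" of the camera in the world; the wrist camera has in their place "mount" (4x4, takes a point from camera to tool coordinates, whose origin is the TCP and whose axes are the flange's). Camera axes: x right, y up, looking along -z (the intrinsics and any distortion apply to the point x, -y, -z); pixel columns grow to the right and rows downward; lengths in m; the calibration is good to about 2 mm. A picture is of the moment at which its call begins: read the wrist's pose just before it. camera_params takes no time and is no camera call.
- arm.sign_off(): hands the job in; it is judged then, once.
The state is a dict: "time": time; "qpos": joint angles; "dq": joint speeds; "joint_torque": joint torques, N m; "tcp_pos": TCP position; "tool_rot": TCP orientation; "wrist_force": force on the tool from outside, world axes, zero at the start; "wrist_torque": the same for the moment, N m; "opening": finger opening in m; "grip_force": force on a finger pad.
Only numpy, scipy, OpenCV 4.12 (cv2) and the standard library are available. Lean on these libraries where they do the work, as an engineer would, in place of code of your own. Each camera call takes 0.05 s, during which the arm holds its last target. There are 200 camera calls.

### The job

Clear the checked parts from the sloped rest under the magnifier and from the bench beside it: put the two sleeves, the T-bracket and the flat cover plate each into the grey tray that already holds a part of the same kind. Set them down gently so that they stand upright by themselves: sleeves on end, the bracket on its foot with the web up, the cover on its 48 mm wide thin edge like the one already there. The parts already in the trays must stay standing in them, and leave the other things on the bench where they are.

Things in the scene. Friction and masses are not known exactly. Their poses are not given: they have to be found in the camera images.
- sleeve_a: a plain aluminium sleeve (short tube), 48 mm outside diameter, 36 mm bore, 50 mm long; origin at the centre of its lower end, z along its axis upward; 100 g; starts leaning on the sloped rest, square to the board, its foot against the lip, in one of three places side by side
- sleeve_b: a plain aluminium sleeve (short tube), 48 mm outside diameter, 36 mm bore, 50 mm long; origin at the centre of its lower end, z along its axis upward; 100 g; at the start it stands upright on the bench beside the rest
- bracket_a: aluminium T-bracket: square foot 48 x 48 x 10 mm thick, web 12 mm thick, 48 mm long, 42 mm high on the middle of the foot (52 mm high in all, 130 g); origin under the centre of the foot, x along the web, y across its thickness, z up the web; starts leaning on the sloped rest, square to the board, its foot against the lip, in one of three places side by side
- cover_a: flat aluminium cover plate 48 mm wide, 64 mm high, 12 mm thick, dark bore and screw holes in its faces; origin at the centre of its lower thin edge (48 x 12 mm), x along its width, y across its thickness, z up its height; 100 g; starts leaning on the sloped rest, square to the board, its foot against the lip, in one of three places side by side
- tray_sleeves: a fixed low grey tray, 140 (x) x 180 (y) x 28 mm high, walls and floor 5 mm; origin at the centre of its underside (its inner floor is 5 mm above); it already holds one sleeve
- tray_brackets: a fixed low grey tray, 140 (x) x 180 (y) x 28 mm high, walls and floor 5 mm; origin at the centre of its underside (its inner floor is 5 mm above); it already holds one T-bracket
- tray_cover: a fixed low grey tray, 140 (x) x 180 (y) x 28 mm high, walls and floor 5 mm; origin at the centre of its underside (its inner floor is 5 mm above); it already holds one cover plate standing on its thin edge
- sleeve_in: the sleeve already in its tray, on end, near the +y end of the tray; same size as the others
- bracket_in: the T-bracket already in its tray, near the +y end; same size as the others
- cover_in: the cover plate already in its tray, standing on its thin edge near the +y end, its faces looking along the tray's y; same size as the other
- rest: fixed inspection rest with magnifier lamp; origin on the bench under the board's middle, x level and up the slope (roughly to the robot's right), y along the board. Board 250 (y) x 110 mm, rising along x at 0.58 rad (33 deg), lip 10 mm high at its low edge; its normal leans 33 deg to -x. Lamp head 130 mm across, centre at x +120, y +85, 272 to 302 mm up; post at x +215, y +85
- rest_board (a point): the middle of the sloped board's upper face, 58 mm above the bench; axes as the rest's
- stamp: bystander: small wooden hand stamp, 26 mm across and 60 mm high, standing beside the rest; origin at its foot
- jar: bystander: small white jar with a black cap, 50 mm across, 42 mm high, standing among the loose things; origin at its foot
- caliper: bystander: caliper lying flat, 200 mm long along its x; origin at its middle on the bench
- tape: bystander: roll of brown tape lying flat, 90 mm across, 20 mm high; origin under its centre
- oiler: bystander: white bottle, 44 mm across and 110 mm high; origin under its centre
- screwdriver: bystander: screwdriver lying on the bench along its x; origin under its middle

How it is judged:
At the end, for the whole second after the job is handed in: All seven parts (four sorted, three already there) stand at rest on the floor of the tray of their kind, inside its walls and at most 5 mm above its floor, upright within 0.10 rad: sleeves on either end, brackets on their foot, covers on either 48 x 12 mm edge (x of sleeve_a in the frame of tray_sleeves between -0.066 and 0.066 m and y of sleeve_a in the frame of tray_sleeves between -0.086 and 0.086 m and ((z of sleeve_a in the frame of tray_sleeves between 0 and 0.01 m and angle between sleeve_a's own z axis and vertical below 0.1 rad) or (z of sleeve_a in the frame of tray_sleeves between 0.05 and 0.06 m and angle between sleeve_a's own z axis and vertical above 3.04 rad)) and linear speed of each of sleeve_a, sleeve_b, bracket_a, cover_a, sleeve_in, bracket_in, cover_in below 0.02 m/s and angular speed of each of sleeve_a, sleeve_b, bracket_a, cover_a, sleeve_in, bracket_in, cover_in below 0.2 rad/s and x of sleeve_b in the frame of tray_sleeves between -0.066 and 0.066 m and y of sleeve_b in the frame of tray_sleeves between -0.086 and 0.086 m and ((z of sleeve_b in the frame of tray_sleeves between 0 and 0.01 m and angle between sleeve_b's own z axis and vertical below 0.1 rad) or (z of sleeve_b in the frame of tray_sleeves between 0.05 and 0.06 m and angle between sleeve_b's own z axis and vertical above 3.04 rad)) and x of bracket_a in the frame of tray_brackets between -0.066 and 0.066 m and y of bracket_a in the frame of tray_brackets between -0.086 and 0.086 m and z of bracket_a in the frame of tray_brackets between 0 and 0.01 m and angle between each of bracket_a, bracket_in's own z axis and vertical below 0.1 rad and x of cover_a in the frame of tray_cover between -0.066 and 0.066 m and y of cover_a in the frame of tray_cover between -0.086 and 0.086 m and ((z of cover_a in the frame of tray_cover between 0 and 0.01 m and angle between cover_a's own z axis and vertical below 0.1 rad) or (z of cover_a in the frame of tray_cover between 0.064 and 0.074 m and angle between cover_a's own z axis and vertical above 3.04 rad)) and x of sleeve_in in the frame of tray_sleeves between -0.066 and 0.066 m and y of sleeve_in in the frame of tray_sleeves between -0.086 and 0.086 m and ((z of sleeve_in in the frame of tray_sleeves between 0 and 0.01 m and angle between sleeve_in's own z axis and vertical below 0.1 rad) or (z of sleeve_in in the frame of tray_sleeves between 0.05 and 0.06 m and angle between sleeve_in's own z axis and vertical above 3.04 rad)) and x of bracket_in in the frame of tray_brackets between -0.066 and 0.066 m and y of bracket_in in the frame of tray_brackets between -0.086 and 0.086 m and z of bracket_in in the frame of tray_brackets between 0 and 0.01 m and x of cover_in in the frame of tray_cover between -0.066 and 0.066 m and y of cover_in in the frame of tray_cover between -0.086 and 0.086 m and ((z of cover_in in the frame of tray_cover between 0 and 0.01 m and angle between cover_in's own z axis and vertical below 0.1 rad) or (z of cover_in in the frame of tray_cover between 0.064 and 0.074 m and angle between cover_in's own z axis and vertical above 3.04 rad))); the robot touches nothing.
It fails at once if a part is pressed hard into its tray (more than 40 N between them) (contact force between any of sleeve_a, sleeve_b and tray_sleeves above 40 N or contact force between bracket_a and tray_brackets above 40 N or contact force between cover_a and tray_cover above 40 N).
It fails at once if a part is dropped: it moves faster than 0.4 m/s (a fall of about 10 mm) while the fingers do not hold it ((contact force between sleeve_a and the fingers below 0.1 N and linear speed of sleeve_a above 0.4 m/s) or (contact force between sleeve_b and the fingers below 0.1 N and linear speed of sleeve_b above 0.4 m/s) or (contact force between bracket_a and the fingers below 0.1 N and linear speed of bracket_a above 0.4 m/s) or (contact force between cover_a and the fingers below 0.1 N and linear speed of cover_a above 0.4 m/s)).
It fails at once if a bystander (stamp, jar, caliper, tape, bottle, screwdriver) is shifted by more than 30 mm (distance of any of stamp, jar, caliper, tape, oiler, screwdriver from where it was at the start of the episode above 0.03 m).
It also fails if it takes over 72 s, if anything falls off the work surface, if the arm or the gripper's body presses on something with over 40 N, if the wrist force passes 120 N, or if a joint passes its speed limit or range.

## Working session

There is one attempt and no reset: what is moved stays moved. The work goes in short steps, Python scripts to look and compute and a shell command to move; the robot and the scene stay as the last step left them, time stands still between calls to the robot, and variables do not carry over. Pictures are saved under pics/ and viewed, at most 10 in all, crops included, and the job is handed in when it is done.

```bash
mkdir -p pics; ls
python3 - <<'E'
from rig import arm,capture,camera_params
import cv2,numpy as np
a=capture("scene");b=capture("top")
for n,i in(("scene",a),("top",b)):
    cv2.imwrite(f"pics/{n}_raw.png",i[:,:,::-1]); cv2.imwrite(f"pics/{n}0.png",cv2.resize(i[:,:,::-1],(800,600),interpolation=cv2.INTER_CUBIC))
for n in("scene","top","wrist"):print(camera_params(n))
s=arm.get_state();print(s)
E
```

```text
pics
{'mtx': array([[453.21363605,   0.        , 271.77630942],
       [  0.        , 453.21363605, 202.30759077],
       [  0.        ,   0.        ,   1.        ]]), 'origin': array([ 1.22475168, -0.16402119,  0.93729766]), 'rotation': array([0.25830771, 0.20033812, 0.58372732, 0.74323898])}
{'mtx': array([[464.86509727,   0.        , 281.87472377],
       [  0.        , 464.86509727, 206.47631792],
       [  0.        ,   0.        ,   1.        ]]), 'origin': array([0.4255833 , 0.01532666, 1.20352351]), 'rotation': array([-0.04036967,  0.04780574,  0.70736646, -0.70407215])}
{'mtx': array([[369.29407695,   0.        , 279.24443524],
       [  0.        , 369.29407695, 207.97170257],
       [  0.        ,   0.        ,   1.        ]]), 'mount': array([[-2.15753264e-04,  9.64263422e-01,  2.64945290e-01,
         6.67951040e-02],
       [ 9.99999972e-01,  2.32705910e-04, -3.25974445e-05,
        -8.51796605e-04],
       [-9.30868582e-05,  2.64945275e-01, -9.64263446e-01,
        -1.25663514e-01],
       [ 0.00000000e+00,  0.00000000e+00,  0.00000000e+00,
         1.00000000e+00]])}
{'time': 0.1, 'qpos': array([-8.51889793e-01,  3.59281473e-01,  1.11330139e-02, -2.86593561e-04,
       -1.22411406e+00, -2.88091515e-01]), 'dq': array([ 0.00111621, -0.00263806,  0.00146357,  0.00169523, -0.00114268,
       -0.00126479]), 'joint_torque': array([-2.55400126e-03, -5.84766984e+01,  2.94107956e+01,  6.95465684e+00,
       -3.20511404e-03,  3.44960165e-05]), 'tcp_pos': array([ 0.28167548, -0.6129598 ,  0.24747557]), 'tool_rot': array([-2.13697818e-01,  9.76899528e-01,  7.07129013e-04, -2.35699783e-04]), 'wrist_force': array([ 0.01236945, -0.01120737,  0.14685427]), 'wrist_torque': array([-0.01113745, -0.0144453 , -0.00457705]), 'grip_force': 0.0, 'opening': 0.08544367578727873}
```

View pics/top0.png

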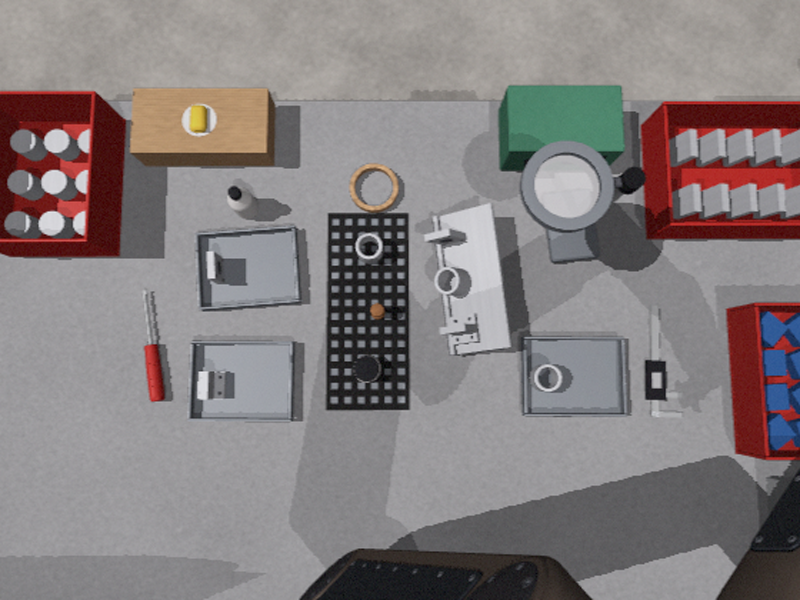

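View pics/scene0.png

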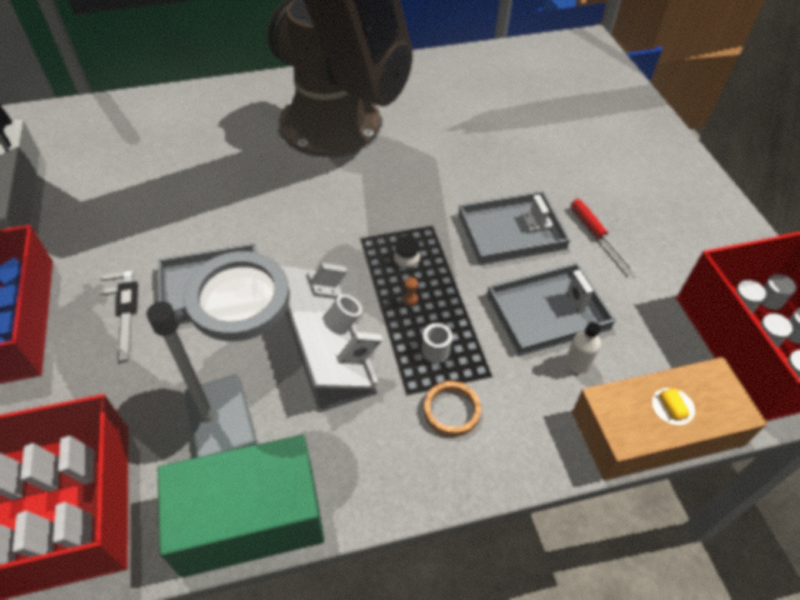

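Run:
```python
import cv2,numpy as np
a=cv2.imread("pics/top_raw.png")[135:255,285:375];b=cv2.imread("pics/scene_raw.png")[175:275,195:275]
A=cv2.resize(a,(450,600),interpolation=cv2.INTER_CUBIC);B=cv2.resize(b,(350,437),interpolation=cv2.INTER_CUBIC)
o=np.zeros((600,800,3),np.uint8);o[:,:450]=A;o[:437,450:]=B;cv2.imwrite("pics/z1.png",o)
c=cv2.imread("pics/top_raw.png")[150:300,125:305]; cv2.imwrite("pics/z2.png",cv2.resize(c,(720,600),interpolation=cv2.INTER_CUBIC))
```

```text
(no output)
```

View pics/z1.png

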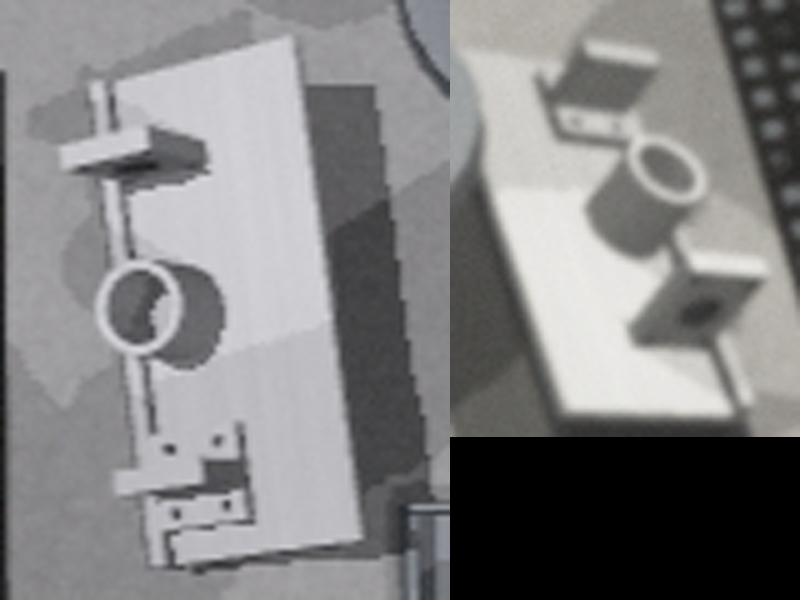

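View pics/z2.png

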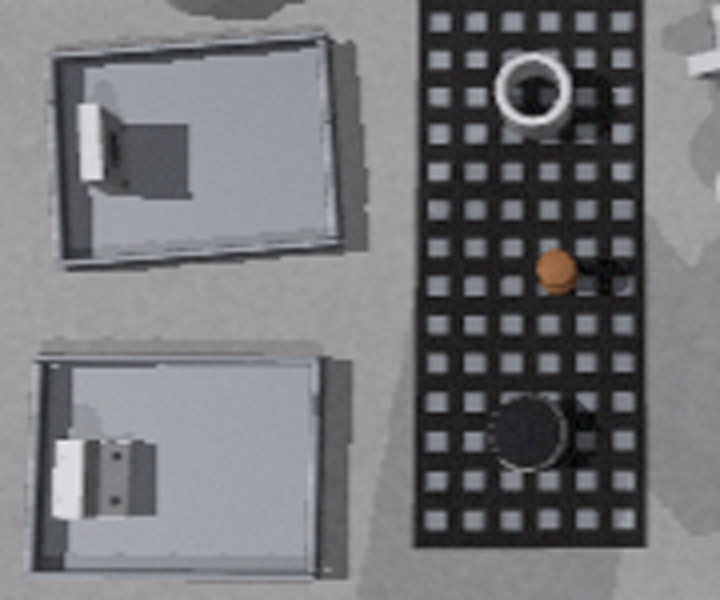

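The top view shows the far place holding the cover, the middle one sleeve_a and the near one the bracket. All stand on the board tilted 33° to the left, with web and cover thickness along the board. Crop pixels: sleeve_a rim (140,308), web top (159,482), cover top (105,150), sleeve_b rim (533,90).

```bash
cat > h.py <<'E'
import numpy as np
from rig import arm,capture,camera_params
from scipy.spatial.transform import Rotation as R
def ray(p,u,z):
    Rm=R.from_quat(p["rotation"]).as_matrix();K=p["mtx"]
    d=Rm@np.array([(u[0]-K[0,2])/K[0,0],-(u[1]-K[1,2])/K[1,1],-1.]);o=p["origin"]
    return o+d*(z-o[2])/d[2]
E
python3 - <<'E'
from h import *
T=camera_params("top");np.set_printoptions(precision=4,suppress=True)
z1=lambda x,y:(285+x/5-.4,135+y/5-.4); z2=lambda x,y:(125+x/4-.37,150+y/4-.37); t0=lambda x,y:(x/1.4286-.15,y/1.4286-.15)
hi=[ray(T,z1(*p),.088) for p in((293,37),(362,538))]
lo=[ray(T,z1(*p),.036) for p in((93,82),(153,567))]
print("hi",hi,"lo",lo)
for n,d in(("hi",hi),("lo",lo)):
    v=d[0]-d[1];print(n,np.hypot(*v[:2]),np.degrees(np.arctan2(v[1],v[0])))
v=(hi[0]-hi[1])+(lo[0]-lo[1]);yaw=np.arctan2(v[1],v[0]);ey=np.array([np.cos(yaw),np.sin(yaw)]);ex=np.array([ey[1],-ey[0]])
O=(hi[0]+hi[1])[:2]/2-ex*.046
print("rest O",O,"yaw y",np.degrees(yaw),"lo mid in rest",((lo[0]+lo[1])[:2]/2-O)@ex)
for n,p,z in(("cover top",(105,150),.095),("sleeve top",(140,308),.083),("web top",(159,482),.085)):
    w=ray(T,z1(*p),z);print(n,w,"rest",(w[:2]-O)@ex,(w[:2]-O)@ey)
print("sb",ray(T,z2(533,90),.05), "jar",ray(T,z2(528,432),.042))
print("stamp",ray(T,z2(557,268),.06))
for n,f,c in(("cov",z2,[(52,45),(328,37),(342,242),(65,267)]),("brk",z2,[(35,360),(322,357),(320,578),(28,572)]),("slv",t0,[(521,337),(627,337),(628,414),(523,414)])):
    w=np.array([ray(T,f(*q),.028) for q in c]);m=(w[0]+w[3]-w[1]-w[2]);print(n,w[:,:2].tolist(),w.mean(0)[:2],"y yaw",np.degrees(np.arctan2(m[1],m[0])),np.linalg.norm(m)/2)
print("in cov",ray(T,z2(91,142),.069),"brk",ray(T,z2(68,480),.057),"slv",ray(T,t0(548,378),.055))
E
```

```text
hi [array([ 0.725 , -0.1488,  0.088 ]), array([ 0.4784, -0.1766,  0.088 ])] lo [array([ 0.7155, -0.053 ,  0.036 ]), array([ 0.4668, -0.0803,  0.036 ])]
hi 0.2482345804510151 6.429206294504716
lo 0.2501985518435011 6.272910062353637
rest O [ 0.5966 -0.117 ] yaw y 6.3507502519500205 lo mid in rest -0.050658466593527574
cover top [ 0.667 -0.055  0.095] rest -0.05385032460123047 0.076832133744025
sleeve top [ 0.5911 -0.0719  0.083 ] rest -0.04543675055190625 -0.000537772209656436
web top [ 0.5059 -0.0798  0.085 ] rest -0.04703606340901483 -0.08600734227802408
sb [0.6578 0.0629 0.05  ] jar [0.4435 0.0661 0.042 ]
stamp [0.5439 0.0475 0.06  ]
cov [[0.6926991564699521, 0.37295464158377795], [0.6974287240826204, 0.1958445572093447], [0.5643809720827568, 0.1849914482519311], [0.5491534341117307, 0.3599809439847682]] [0.6259 0.2784] y yaw 93.2440702255335 0.1763323569108878
brk [[0.49038206034534804, 0.3769047003565868], [0.4914137204875046, 0.19657059156595516], [0.3541994681702112, 0.19572416966320555], [0.3589402553041218, 0.37672295887241747]] [0.4237 0.2865] y yaw 89.41187237740924 0.18067596741127911
slv [[0.49743673694964274, -0.20649001261275365], [0.4965553012891436, -0.39511594616706275], [0.3617675280824998, -0.39047500594950124], [0.36284300490180127, -0.20629344708751798]] [ 0.4297 -0.2996] y yaw 89.6992501532763 0.18640631420916076
in cov [0.6223 0.3345 0.069 ] brk [0.4157 0.3454 0.057 ] slv [ 0.4251 -0.246   0.055 ]
```

```bash
python3 -m handwheel '[[[-1,0,0,0,-0.057],[-1,0,0,0,-0.057],[-1,0,0,0,-0.057],[-1,0,0,0,-0.057],[-1,0,0,0,-0.057],[-1,0,0,0,-0.057],[-1,0,0,0,-0.056]]]' 20
cat >> h.py <<'E'
def to(p,yaw=None,zoff=0):
    """tool-unit shift (x,y,z; 1=25mm) and turn to bring TCP to p, tool x at yaw deg"""
    s=arm.get_state();M=R.from_quat(s["tool_rot"]).as_matrix()
    d=M.T@(np.array(p)-s["tcp_pos"])/.025;a=np.degrees(np.arctan2(M[1,0],M[0,0]))
    print("t",round(s["time"],2),"tcp",s["tcp_pos"].round(4),"toolx",round(a,2),"units",d.round(2),"turn",None if yaw is None else round(-((yaw-a+180)%360-180)/180,4),"open",round(s["opening"],4))
E
python3 - <<'E'
from h import *
to([.45,-.30,.24],-83.65)
to([.588,-.075,.2],-83.65)
E
```

```text
time: 0.98
tcp_pos: [0.2818, -0.6131, 0.2477]
tool_rot: [0.747, -0.665, -0.0, -0.0]
wrist_force: [-0.1, 0.1, 0.2]
opening: 0.0853
grip_force: 0.0
t 0.97 tcp [ 0.2818 -0.6131  0.2477] toolx -83.35 units [-11.66  -8.14   0.32] turn 0.0017 open 0.0853
t 0.97 tcp [ 0.2818 -0.6131  0.2477] toolx -83.35 units [-19.96 -14.66   1.92] turn 0.0017 open 0.0853
```

```bash
python3 -m handwheel '[[[-1,-1,-1,0,0.0017],[-1,-0.5,0,0,0],[-1,-0.5,0,0,0],[-1,-0.5,0,0,0],[-1,-0.5,0,0,0],[-1,-0.5,0,0,0],[-1,-0.5,0,0,0],[-1,-0.5,0,0,0],[-1,-0.5,0,0,0],[-1,-0.5,0,0,0]]]' >/dev/null
sed -i '1!b' h.py; python3 -m handwheel '[[[-1,-0.9,-1,0,0],[-1,-1,0,0,0],[-1,-1,0,0,0],[-1,-1,0,0,0],[-1,-1,0,0,0],[-1,-1,0,0,0],[-1,-1,0,0,0],[-1,-1,0,0,0],[-1,-1,0,0,0],[-1,0,0,0,0]]]'
python3 - <<'E'
from h import *
import cv2
cv2.imwrite("pics/w1.png",capture("wrist")[:,:,::-1])
to([.588,-.075,.2],-83.65)
E
```

```text
time: 3.48
tcp_pos: [0.2933, -0.2488, 0.2486]
tool_rot: [0.744, -0.668, 0.001, -0.0]
wrist_force: [0.2, -0.9, 0.5]
opening: 0.0855
grip_force: 0.0
t 3.52 tcp [ 0.2937 -0.2494  0.2486] toolx -83.87 units [ -5.68 -12.45   1.96] turn -0.0012 open 0.0853
```

View pics/w1.png

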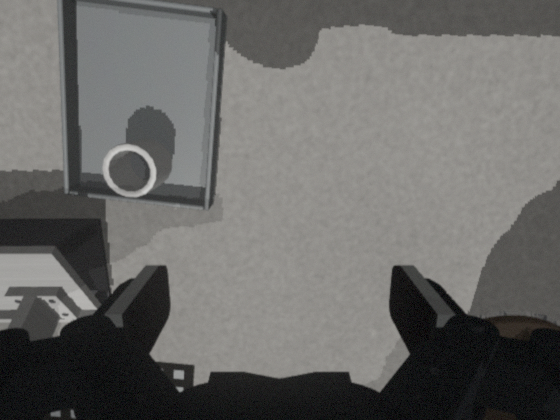

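The picture shows the sleeve tray (upper left, its sleeve at (130,170)) and the rest at the left edge. The arm stopped at its inner reach limit, so I move outward from here.

```bash
python3 -m handwheel '[[[-1,0,-1,0,-0.0012],[-1,-0.4,-1,0,0],[-1,-0.5,-1,0,0],[-1,-0.6,-1,0,0],[-1,-0.6,-1,0,0],[-1,-0.7,-1,0,0],[-1,-0.7,-1,0,0],[-1,-0.7,-1,0,0],[-1,-0.7,-1,0,0],[-1,-0.7,-1,0,0]]]' >/dev/null
python3 -m handwheel '[[[-1,-0.1,-1,0.5,0],[-1,0,-1,0.5,0],[-1,0,-0.45,0.5,0],[-1,0,0,0,0]]]'
python3 - <<'E'
from h import *
import cv2
to([.588,-.075,.2],-83.65)
I=capture("wrist"); cv2.imwrite("pics/w2.png",I[:,:,::-1])
s=arm.get_state();p=camera_params("wrist");np.save("w2.npy",np.r_[s["tcp_pos"],s["tool_rot"]])
E
```

```text
time: 5.28
tcp_pos: [0.5874, -0.0746, 0.2088]
tool_rot: [0.744, -0.668, -0.001, 0.001]
wrist_force: [-0.4, -1.2, 0.3]
opening: 0.0856
grip_force: 0.0
t 5.28 tcp [ 0.5874 -0.0746  0.2088] toolx -83.79 units [ 0.02 -0.02  0.35] turn -0.0008 open 0.0856
```

View pics/w2.png

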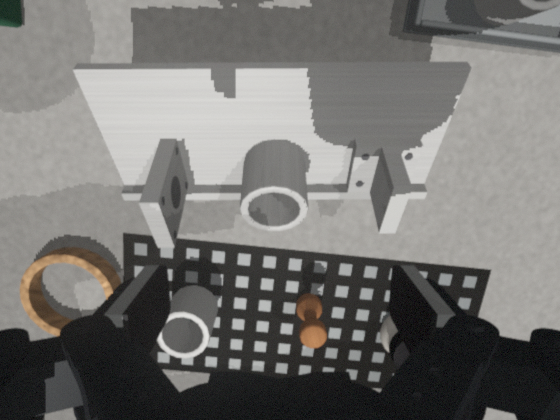

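```bash
cat >> h.py <<'E'
def wray(pose,u,z):
    p=camera_params("wrist");m=p["mount"];Rt=R.from_quat(pose[3:]).as_matrix()
    return ray(dict(mtx=p["mtx"],origin=pose[:3]+Rt@m[:3,3],rotation=R.from_matrix(Rt@m[:3,:3]).as_quat()),u,z)
E
python3 - <<'E'
from h import *
q=np.load("w2.npy");O=np.array([.5966,-.117]);ey=np.array([np.cos(.1108),np.sin(.1108)]);ex=np.array([ey[1],-ey[0]])
for n,u,z in(("sl",(275,207),.088),("sb",(187,335),.05),("cov",(160,223),.1),("web",(391,210),.09),("lipL",(124,197),.036),("lipR",(424,197),.036)):
    w=wray(q,u,z);print(n,w.round(4),"rest",((w[:2]-O)@ex).round(4),((w[:2]-O)@ey).round(4))
E
```

```text
sl [ 0.5905 -0.0748  0.088 ] rest -0.0426 -0.0014
sb [0.6548 0.0607 0.05  ] rest -0.1701 0.0775
cov [ 0.666  -0.0588  0.1   ] rest -0.0502 0.0754
web [ 0.5106 -0.0818  0.09  ] rest -0.0445 -0.0816
lipL [ 0.7155 -0.0558  0.036 ] rest -0.0477 0.1249
lipR [ 0.4666 -0.0826  0.036 ] rest -0.0485 -0.1255
```

```bash
python3 -m handwheel '[[[-1,0.28,-0.14,1,0],[-1,0,0,1,0],[-1,0,0,1,0],[-1,0,0,1,0],[-1,0,0,1,0],[-1,0,0,0.45,0],[-1,0,0,0,0]]]'; python3 -m handwheel '[[[0.3,0,0,0,0],[1,0,0,0,0],[1,0,0,0,0],[1,0,0,0,0],[1,0,0,0,0],[1,0,0,0,0],[1,0,0,0,0]]]' 25
```

```text
time: 6.2
tcp_pos: [0.5916, -0.0813, 0.0748]
tool_rot: [0.745, -0.668, -0.0, 0.0]
wrist_force: [0.2, 0.1, 0.5]
opening: 0.0853
grip_force: 0.0
time: 7.08
tcp_pos: [0.5924, -0.0811, 0.0758]
tool_rot: [0.745, -0.667, 0.001, -0.001]
wrist_force: [-1.2, 1.0, 6.1]
opening: 0.0484
grip_force: 25.4
```

```bash
python3 -m handwheel '[[[1,-0.1,0,-0.5,0],[1,-0.1,0,-1,0],[1,0,0,-1,0],[1,0,0,-1,0],[1,0,0.3,-1,0],[1,0,1,-0.5,0],[1,0,1,0,0],[1,0,1,0,0],[1,0.3,1,0,0],[1,0.7,1,0,0]]]'
python3 - <<'E'
from h import *
to([.418,-.326,.13],-83.65)
E
```

```text
time: 8.32
tcp_pos: [0.4614, -0.1156, 0.2003]
tool_rot: [0.745, -0.667, 0.0, -0.0]
wrist_force: [-0.2, -0.2, 0.2]
opening: 0.0479
grip_force: 26.1
t 8.32 tcp [ 0.4614 -0.1156  0.2003] toolx -83.69 units [8.17 2.65 2.81] turn -0.0002 open 0.0479
```

```bash
python3 -m handwheel '[[[1,1,0.5,0,0],[1,1,0.5,0,0],[1,1,0.5,0,0],[1,1,0.5,0,0],[1,1,0.5,0,0],[1,1,0.15,0,0],[1,1,0,0.3,0],[1,1,0,0.8,0],[1,0.17,0,0.9,0],[1,0,0,0.8,0]]]' >/dev/null; python3 -m handwheel '[[[1,0,0,0.8,0],[1,0,0,0.8,0],[1,0,0,0.5,0],[1,0,0,0.3,0],[1,0,0,0,0]]]' 20
python3 - <<'E'
from h import *
import cv2
to([.418,-.326,.055],-83.65)
cv2.imwrite("pics/w3.png",capture("wrist")[:,:,::-1])
E
```

```text
time: 10.2
tcp_pos: [0.4185, -0.3258, 0.0694]
tool_rot: [0.745, -0.668, -0.0, 0.0]
wrist_force: [-0.3, 0.7, -0.4]
opening: 0.048
grip_force: 26.1
t 10.2 tcp [ 0.4185 -0.3258  0.0694] toolx -83.77 units [0.01 0.02 0.58] turn -0.0007 open 0.048
```

View pics/w3.png

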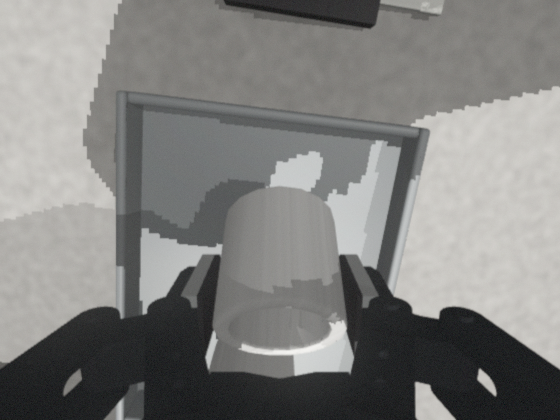

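The sleeve is held tilted between the pads, its rim at about (285,330), and the tray's right wall runs at rows 95–130. I feel for the floor next.

```bash
python3 -m handwheel '[[[1,0,0,0.25,0],[1,0,0,0.25,0],[1,0,0,0.2,0],[1,0,0,0,0]]]'; python3 -m handwheel '[[[1,0,0,0.08,0],[1,0,0,0,0]]]';python3 -m handwheel '[[[1,0,0,0.08,0],[1,0,0,0,0]]]';python3 -m handwheel '[[[1,0,0,0.08,0],[1,0,0,0,0]]]'
```

```text
time: 10.75
tcp_pos: [0.4183, -0.3255, 0.0515]
tool_rot: [0.745, -0.668, -0.0, 0.0]
wrist_force: [-1.7, 0.8, -0.5]
opening: 0.0479
grip_force: 26.1
time: 11.0
tcp_pos: [0.4187, -0.3257, 0.05]
tool_rot: [0.745, -0.668, -0.0, 0.0]
wrist_force: [-0.0, -0.2, -0.8]
opening: 0.0481
grip_force: 26.1
time: 11.25
tcp_pos: [0.4189, -0.3258, 0.0483]
tool_rot: [0.745, -0.668, 0.0, -0.0]
wrist_force: [0.1, 0.1, 0.7]
opening: 0.048
grip_force: 26.3
time: 11.5
tcp_pos: [0.4191, -0.3261, 0.0476]
tool_rot: [0.745, -0.667, 0.001, 0.0]
wrist_force: [-3.7, 2.1, 16.8]
opening: 0.0482
grip_force: 27.4
```

```bash
python3 -m handwheel '[[[1,0.16,0,0.008,0],[1,0,0,0,0]]]';python3 -m handwheel '[[[1,0.16,0,0.02,0],[1,0,0,0,0]]]'
```

```text
time: 11.75
tcp_pos: [0.4195, -0.3298, 0.0471]
tool_rot: [0.745, -0.667, 0.001, -0.0]
wrist_force: [-1.3, 4.1, 13.7]
opening: 0.0481
grip_force: 27.4
time: 12.0
tcp_pos: [0.4199, -0.3336, 0.0463]
tool_rot: [0.745, -0.668, 0.0, -0.0]
wrist_force: [-2.1, 3.6, 10.9]
opening: 0.0481
grip_force: 27.4
```

```bash
python3 -m handwheel '[[[1,0.16,0,0.045,0],[1,0,0,0,0]]]';python3 -m handwheel '[[[1,0.16,0,0.06,0],[1,0,0,0,0]]]';python3 -m handwheel '[[[1,0.16,0,0.075,0],[1,0,0,0,0]]]'
python3 - <<'E'
from h import *
import cv2
cv2.imwrite("pics/w4.png",capture("wrist")[:,:,::-1])
E
```

```text
time: 12.25
tcp_pos: [0.4204, -0.3377, 0.0451]
tool_rot: [0.745, -0.668, 0.0, -0.0]
wrist_force: [-1.0, 4.5, 9.5]
opening: 0.0479
grip_force: 27.6
time: 12.5
tcp_pos: [0.421, -0.3417, 0.0436]
tool_rot: [0.745, -0.668, 0.001, -0.0]
wrist_force: [-0.5, 2.0, 8.5]
opening: 0.048
grip_force: 27.8
time: 12.75
tcp_pos: [0.4215, -0.3458, 0.0417]
tool_rot: [0.745, -0.668, 0.001, -0.0]
wrist_force: [-0.5, 1.7, 8.2]
opening: 0.0481
grip_force: 28.1
```

View pics/w4.png

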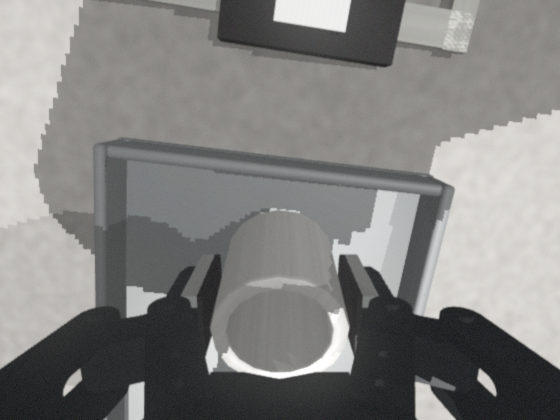

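The rim now appears rounder, about (280,330): the sleeve is pivoting upright as planned.

```bash
python3 -m handwheel '[[[1,0.16,0,0.09,0],[1,0,0,0,0]]]';python3 -m handwheel '[[[1,0.12,0,0.07,0],[1,0,0,0,0]]]';python3 -m handwheel '[[[1,0,0,0.06,0],[1,0,0,0,0]]]'
```

```text
time: 13.05
tcp_pos: [0.422, -0.3498, 0.0394]
tool_rot: [0.745, -0.668, 0.001, -0.0]
wrist_force: [-0.8, 2.3, 7.4]
opening: 0.0481
grip_force: 28.5
time: 13.3
tcp_pos: [0.4223, -0.3526, 0.0377]
tool_rot: [0.745, -0.668, 0.001, -0.0]
wrist_force: [-0.3, 2.1, 7.7]
opening: 0.0476
grip_force: 28.9
time: 13.55
tcp_pos: [0.4224, -0.353, 0.0372]
tool_rot: [0.745, -0.667, 0.001, -0.0]
wrist_force: [-2.5, 3.5, 17.2]
opening: 0.048
grip_force: 29.7
```

```bash
python3 -m handwheel '[[[1,0,0,-0.04,0],[-0.2,0,0,0,0],[-0.3,0,0,0,0],[-0.45,0,0,0,0],[-0.45,0,0,0,0],[-0.45,0,0,0,0]]]'
python3 - <<'E'
from h import *
import cv2
cv2.imwrite("pics/w5.png",capture("wrist")[:,:,::-1])
E
```

```text
time: 14.3
tcp_pos: [0.4216, -0.3525, 0.0363]
tool_rot: [0.745, -0.668, -0.0, 0.0]
wrist_force: [0.1, -0.1, 0.7]
opening: 0.0621
grip_force: 0.0
```

View pics/w5.png

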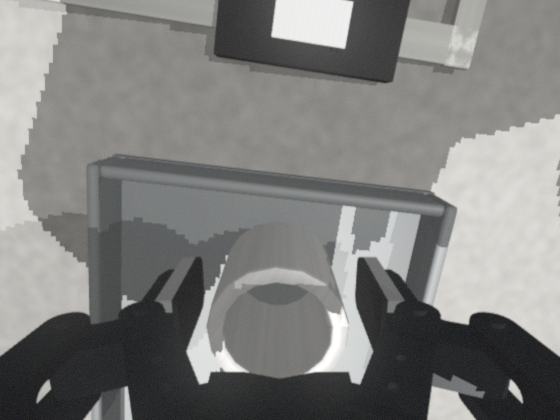

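The sleeve now stands free between the open pads (rim about (280,330)). Going up and over to sleeve_b.

```bash
python3 -m handwheel '[[[-0.45,0,0,-0.5,0],[-0.5,0,0,-1,0],[-0.55,0,0,-1,0],[-0.55,0,0,-1,0],[-0.55,-0.2,0,-1,0],[-0.55,-1,0,-1,0],[-0.55,-1,0,-1,0],[-0.55,-1,-0.5,0,0],[-0.55,-1,-0.5,0,0],[-0.55,-1,-0.5,0,0]]]' >/dev/null;  python3 -m handwheel '[[[-0.55,-1,-0.7,0,0],[-0.55,-1,-0.7,0,0],[-0.55,-1,-0.7,0,0],[-0.55,-1,-0.7,0,0],[-0.55,-1,-0.7,0,0],[-0.55,-1,-0.7,0,0],[-0.55,-1,-0.7,0,0],[-0.55,-1,-0.7,0,0],[-0.55,-1,-0.7,0,0],[-0.55,-1,-0.7,0,0]]]' >/dev/null;  python3 - <<'E'
from h import *
to([.6563,.0618,.15],-83.65)
T=camera_params("top");print(ray(T,(374/1.4286,187/1.4286),.02))
E
```

```text
t 16.85 tcp [0.5923 0.0497 0.1994] toolx -83.77 units [-0.2  -2.6   1.98] turn -0.0007 open 0.0663
[0.7736585  0.05397968 0.02      ]
```

```bash
python3 -m handwheel '[[[-0.55,-0.2,-1,0,0],[-0.55,0,-1,0.3,0],[-0.55,0,-0.6,0.6,0],[-0.55,0,0,1,0],[-0.55,0,0,1,0],[-0.55,0,0,1,0],[-0.55,0,0,1,0],[-0.55,0,0,0.9,0],[-0.55,0,0,0.55,0],[-0.55,0,0,0.2,0]]]';python3 -m handwheel '[[[-0.55,0,0,0,0],[0,0,0,0,0],[1,0,0,0,0],[1,0,0,0,0],[1,0,0,0,0],[1,0,0,0,0],[1,0,0,0,0]]]' 25
```

```text
time: 18.1
tcp_pos: [0.6552, 0.0602, 0.034]
tool_rot: [0.744, -0.668, -0.0, 0.001]
wrist_force: [-0.2, -0.4, 0.2]
opening: 0.066
grip_force: 0.0
time: 18.98
tcp_pos: [0.6564, 0.0606, 0.0363]
tool_rot: [0.745, -0.667, 0.001, -0.001]
wrist_force: [-0.6, 0.4, 5.9]
opening: 0.0478
grip_force: 26.3
```

```bash
python3 -m handwheel '[[[1,0,0,-0.5,0],[1,0,0,-1,0],[1,0,0,-1,0],[1,0,0,-1,0],[1,0,0.5,-1,0],[1,0,1,-1,0],[1,0.5,1,-1,0],[1,1,1,0,0],[1,1,1,0,0],[1,1,1,0,0]]]' >/dev/null;python3 -m handwheel '[[[1,1,0.8,0,0],[1,1,0.8,0,0],[1,1,0.5,0,0],[1,1,0,0,0],[1,1,0,0,0],[1,1,0,0,0],[1,1,0,0,0],[1,1,0,0,0],[1,1,0,0,0],[1,0,0,0,0]]]' >/dev/null
python3 - <<'E'
from h import *
to([.444,-.302,.046],-83.65)
E
```

```text
t 21.48 tcp [ 0.5003 -0.2721  0.1977] toolx -83.88 units [0.95 2.37 6.07] turn -0.0013 open 0.0477
```

```bash
python3 -m handwheel '[[[1,0.5,1,0,0.0013],[1,0.45,1,0,0],[1,0,0.37,0.3,0],[1,0,0,0.8,0],[1,0,0,1,0],[1,0,0,1,0],[1,0,0,1,0],[1,0,0,0.9,0],[1,0,0,0.6,0],[1,0,0,0.3,0]]]' 20; python3 -m handwheel '[[[1,0,0,0.12,0],[1,0,0,0,0]]]'; python3 -m handwheel '[[[1,0,0,0.1,0],[1,0,0,0,0]]]'
```

```text
time: 22.72
tcp_pos: [0.4439, -0.3007, 0.0495]
tool_rot: [0.743, -0.669, -0.0, 0.0]
wrist_force: [0.4, -0.2, -1.3]
opening: 0.0475
grip_force: 26.1
time: 22.98
tcp_pos: [0.4446, -0.3009, 0.0475]
tool_rot: [0.743, -0.669, 0.0, -0.0]
wrist_force: [-0.0, 0.4, -1.1]
opening: 0.0478
grip_force: 26.1
time: 23.22
tcp_pos: [0.4444, -0.3009, 0.0448]
tool_rot: [0.743, -0.669, 0.0, -0.0]
wrist_force: [-0.4, -0.5, -1.1]
opening: 0.0478
grip_force: 26.1
```

```bash
python3 -m handwheel '[[[1,0,0,0.07,0],[1,0,0,0,0]]]'; python3 -m handwheel '[[[1,0,0,0.05,0],[1,0,0,0,0]]]'; python3 -m handwheel '[[[1,0,0,0.05,0],[1,0,0,0,0]]]'
```

```text
time: 23.48
tcp_pos: [0.4443, -0.3008, 0.0428]
tool_rot: [0.743, -0.669, -0.0, 0.0]
wrist_force: [-0.6, -0.3, -0.8]
opening: 0.0478
grip_force: 26.1
time: 23.72
tcp_pos: [0.4443, -0.3008, 0.0415]
tool_rot: [0.743, -0.669, -0.0, 0.0]
wrist_force: [0.6, -0.8, -1.0]
opening: 0.048
grip_force: 26.1
time: 23.98
tcp_pos: [0.4443, -0.3009, 0.0412]
tool_rot: [0.743, -0.669, 0.0, 0.0]
wrist_force: [-2.7, 2.9, 9.0]
opening: 0.0479
grip_force: 26.9
```

```bash
python3 -m handwheel '[[[1,0,0,-0.03,0],[-0.2,0,0,0,0],[-0.3,0,0,0,0],[-0.36,0,0,0,0],[-0.36,0,0,0,0],[-0.36,0,0,-0.4,0],[-0.36,0,0,-1,0],[-0.36,0,0,-1,0],[-0.36,0,0,-1,0],[-0.4,0,0,-1,0]]]'; python3 -m handwheel '[[[-0.4,-1,0,-1,0],[-0.4,-1,0,-1,0],[-0.4,-1,0,0,0],[-0.4,-1,0,0,0],[-0.4,-1,0,0,0],[-0.4,-1,0,0,0],[-0.4,-1,0,0,0],[-0.4,-1,-0.5,0,0],[-0.4,-0.5,-1,0,0],[-0.4,0,-1,0,0]]]' >/dev/null
python3 - <<'E'
from h import *
to([.6676,-.0679,.14],-83.65)
E
```

```text
time: 25.22
tcp_pos: [0.4443, -0.3009, 0.1528]
tool_rot: [0.743, -0.669, 0.0, -0.0]
wrist_force: [0.6, -0.2, -0.6]
opening: 0.06
grip_force: 0.0
t 26.48 tcp [ 0.4849 -0.082   0.2022] toolx -83.91 units [ 0.21 -7.32  2.5 ] turn -0.0014 open 0.0596
```

```bash
python3 -m handwheel '[[[-0.4,0,-1,0,-0.0014],[-0.4,0,-1,0,0],[-0.4,0,-1,0,0],[-0.4,0,-1,0,0],[-0.4,0,-1,0,0],[-0.4,0,-1,0,0],[-0.4,0,-1,0.3,0],[-0.4,0.2,-0.3,0.6,0],[-0.4,0,0,0.6,0],[-0.4,0,0,0,0]]]';  python3 - <<'E'
from h import *
import cv2
to([.6676,-.0679,.080],-83.65)
I=capture("wrist");cv2.imwrite("pics/w6.png",I[:,:,::-1])
s=arm.get_state();q=np.r_[s["tcp_pos"],s["tool_rot"]];np.save("w6.npy",q)
# bright thin top face of cover: look near predicted pixel
g=cv2.cvtColor(I,cv2.COLOR_RGB2GRAY)
p=camera_params("wrist");m=p["mount"];Rt=R.from_quat(q[3:]).as_matrix()
for w in([.666,-.056,.099],[.6676,-.0679,.082]):
    c=(Rt@m[:3,:3]).T@(np.array(w)-q[:3]-Rt@m[:3,3]);K=p["mtx"];u=K[0,0]*c[0]/-c[2]+K[0,2];v=K[1,1]*-c[1]/-c[2]+K[1,2];print(u,v)
    for r in(int(v)-20,int(v),int(v)+20):
        if 0<=r<420:print(r,g[r,200:360:4].tolist())
E
```

```text
time: 27.72
tcp_pos: [0.6644, -0.0685, 0.1618]
tool_rot: [0.744, -0.668, -0.001, 0.001]
wrist_force: [-0.4, -0.0, 0.1]
opening: 0.0601
grip_force: 0.0
t 27.73 tcp [ 0.6644 -0.0685  0.1618] toolx -83.78 units [-0.01 -0.14  3.27] turn -0.0007 open 0.0601
276.0517680088991 256.61461028684766
236 [152, 147, 150, 148, 142, 145, 142, 149, 152, 151, 152, 167, 170, 172, 170, 208, 211, 211, 210, 196, 196, 171, 170, 171, 167, 170, 171, 172, 170, 168, 170, 170, 176, 177, 170, 174, 173, 172, 171, 169]
256 [52, 61, 63, 75, 87, 111, 137, 149, 161, 165, 166, 170, 165, 163, 170, 176, 187, 188, 187, 188, 187, 173, 172, 167, 169, 169, 172, 166, 172, 173, 171, 174, 168, 171, 174, 176, 174, 174, 174, 136]
276 [40, 42, 183, 184, 186, 71, 58, 57, 60, 189, 187, 188, 172, 62, 60, 66, 192, 190, 191, 201, 194, 60, 61, 63, 184, 183, 181, 128, 59, 58, 57, 118, 88, 68, 63, 55, 59, 55, 49, 40]
275.6657196672743 226.33469067863956
206 [149, 151, 125, 126, 119, 110, 109, 104, 105, 107, 108, 110, 109, 106, 106, 119, 128, 127, 127, 127, 126, 125, 126, 127, 125, 130, 129, 127, 128, 127, 126, 127, 126, 126, 125, 127, 125, 124, 122, 126]
226 [147, 151, 150, 148, 151, 148, 150, 147, 148, 149, 149, 153, 170, 170, 173, 123, 130, 125, 126, 127, 125, 158, 168, 172, 168, 168, 170, 167, 172, 171, 170, 175, 175, 174, 171, 173, 167, 168, 167, 171]
246 [167, 167, 171, 173, 171, 167, 168, 164, 168, 167, 167, 169, 169, 166, 170, 184, 191, 191, 189, 190, 192, 167, 173, 173, 170, 172, 171, 174, 171, 170, 172, 173, 170, 174, 168, 169, 172, 175, 171, 168]
```

Run:
```python
from h import *
import cv2
g=cv2.cvtColor(cv2.imread("pics/w6.png"),cv2.COLOR_BGR2GRAY)
print(g[150:330:3,271].tolist());print(g[227:240,271].tolist());print(g[264:300:2,271].tolist())
```

```text
[127, 126, 127, 126, 127, 128, 125, 126, 128, 125, 124, 124, 127, 126, 126, 124, 128, 128, 129, 127, 127, 127, 124, 126, 127, 126, 128, 199, 210, 208, 195, 193, 191, 190, 189, 189, 192, 190, 189, 190, 189, 190, 191, 200, 186, 90, 57, 61, 62, 157, 188, 190, 187, 158, 51, 54, 53, 106, 186, 183]
[125, 128, 134, 170, 199, 207, 208, 210, 211, 212, 208, 200, 194]
[189, 190, 190, 189, 190, 189, 191, 199, 193, 186, 154, 59, 57, 56, 59, 62, 90, 186]
```

Run:
```python
from h import *
q=np.load("w6.npy");O=np.array([.5966,-.117]);ey=np.array([np.cos(.1108),np.sin(.1108)]);ex=np.array([ey[1],-ey[0]])
for dz in(-.008,-.004,0,.004):
  for u,z in(((271,230),.112+dz),((271,284),.086+dz)):
    w=wray(q,u,z);print(z,((w[:2]-O)@ex).round(4),((w[:2]-O)@ey).round(4))
print((q[:2]-O)@ex,(q[:2]-O)@ey)
```

```text
0.10400000000000001 -0.0357 0.0783
0.07799999999999999 -0.0803 0.0791
0.108 -0.0344 0.0782
0.08199999999999999 -0.0783 0.079
0.112 -0.033 0.0781
0.086 -0.0762 0.0789
0.116 -0.0316 0.078
0.09 -0.0742 0.0789
-0.04070791684055982 0.07349023190120334
```

```bash
python3 -m handwheel '[[[-0.4,-0.09,-0.2,0.6,0],[-0.4,0,0,0.8,0],[-0.4,0,0,0.8,0],[-0.4,0,0,0.7,0],[-0.4,0,0,0.37,0],[-0.2,0,0,0,0],[0.3,0,0,0,0],[0.6,0,0,0,0],[1,0,0,0,0],[1,0,0,0,0]]]' 25;python3 -m handwheel '[[[1,0,0,0,0],[1,0,0,0,0],[1,0,0,0,0],[1,0,0,0,0]]]'
```

```text
time: 29.02
tcp_pos: [0.6714, -0.0654, 0.0826]
tool_rot: [0.745, -0.667, 0.0, -0.0]
wrist_force: [-0.7, 1.3, 3.7]
opening: 0.0115
grip_force: 29.0
time: 29.52
tcp_pos: [0.6714, -0.0654, 0.0826]
tool_rot: [0.745, -0.667, 0.0, -0.0]
wrist_force: [-2.1, 1.2, 5.6]
opening: 0.0116
grip_force: 29.3
```

```bash
python3 -m handwheel '[[[1,-0.1,0,-0.5,0],[1,-0.2,0,-1,0],[1,-0.3,0,-1,0],[1,-1,0,-1,0],[1,-1,0,-1,0],[1,-1,0,-0.2,0],[1,-1,0,0,0],[1,-1,0,0,0],[1,-1,0,0,0],[1,-1,0,0,0]]]' >/dev/null;python3 -m handwheel '[[[1,-1,0,0,0],[1,-1,0,0,0],[1,-1,0,0,0],[1,-1,0.32,0,0],[1,-1,0,0,0],[1,-1,0,0,0],[1,0,0,0,0]]]' 20;  python3 - <<'E'
from h import *
to([.626,.271,.065],-83.65)
E
```

```text
time: 31.65
tcp_pos: [0.6259, 0.2741, 0.199]
tool_rot: [0.745, -0.667, -0.0, 0.0]
wrist_force: [0.7, -0.5, -1.5]
opening: 0.0116
grip_force: 28.4
t 31.65 tcp [0.6259 0.2741 0.199 ] toolx -83.64 units [0.12 0.01 5.36] turn 0.0001 open 0.0116
```

```bash
python3 -m handwheel '[[[1,0.12,0,0.5,0],[1,0,0,1,0],[1,0,0,1,0],[1,0,0,1,0],[1,0,0,1,0],[1,0,0,0.6,0],[1,0,0,0.3,0],[1,0,0,0,0]]]'; python3 -m handwheel '[[[1,0,0,0.1,0],[1,0,0,0,0]]]';python3 -m handwheel '[[[1,0,0,0.08,0],[1,0,0,0,0]]]'
```

```text
time: 32.65
tcp_pos: [0.6264, 0.2685, 0.0642]
tool_rot: [0.745, -0.668, 0.0, 0.0]
wrist_force: [0.1, 0.6, -0.7]
opening: 0.0117
grip_force: 28.4
time: 32.9
tcp_pos: [0.6266, 0.269, 0.0625]
tool_rot: [0.745, -0.667, 0.0, -0.001]
wrist_force: [0.7, 0.3, -1.3]
opening: 0.0117
grip_force: 28.4
time: 33.15
tcp_pos: [0.6262, 0.2687, 0.0598]
tool_rot: [0.745, -0.668, -0.0, -0.0]
wrist_force: [0.0, -0.5, -0.4]
opening: 0.0115
grip_force: 28.4
```

```bash
for i in 1; do python3 -m handwheel '[[[1,0,0,0.06,0],[1,0,0,0,0]]]'|grep -E "tcp|force"; python3 -m handwheel '[[[1,0,0,0.05,0],[1,0,0,0,0]]]'|grep -E "tcp|force";python3 -m handwheel '[[[1,0,0,0.05,0],[1,0,0,0,0]]]'|grep -E "tcp|force";done
```

```text
tcp_pos: [0.6262, 0.2687, 0.0582]
wrist_force: [-0.7, -0.1, -0.5]
grip_force: 28.4
tcp_pos: [0.6262, 0.2687, 0.0569]
wrist_force: [0.1, 0.6, -0.5]
grip_force: 28.4
tcp_pos: [0.6262, 0.2687, 0.0557]
wrist_force: [0.0, 0.8, -0.3]
grip_force: 28.4
```

```bash
python3 -m handwheel '[[[1,0,0,0.05,0],[1,0,0,0,0]]]'|grep -E "tcp|wrist"; python3 -m handwheel '[[[1,0,0,0.05,0],[1,0,0,0,0]]]'|grep -E "tcp|wrist";python3 -m handwheel '[[[1,0,0,0.05,0],[1,0,0,0,0]]]'|grep -E "tcp|wrist"
```

```text
tcp_pos: [0.6264, 0.2688, 0.055]
wrist_force: [-1.1, -1.1, 2.1]
tcp_pos: [0.6266, 0.2688, 0.0547]
wrist_force: [-2.8, -2.0, 9.8]
tcp_pos: [0.6266, 0.2689, 0.0544]
wrist_force: [-5.9, -1.6, 16.1]
```

```bash
python3 -m handwheel '[[[1,0.16,0,0,0],[1,0,0,0,0]]]'|grep -E "tcp|wrist"; python3 -m handwheel '[[[1,0.16,0,0.01,0],[1,0,0,0,0]]]'|grep -E "tcp|wrist";python3 -m handwheel '[[[1,0.16,0,0.02,0],[1,0,0,0,0]]]'|grep -E "tcp|wrist"
```

```text
tcp_pos: [0.6287, 0.2661, 0.0546]
wrist_force: [0.2, 0.4, 9.8]
tcp_pos: [0.6298, 0.2621, 0.0546]
wrist_force: [1.9, -0.4, 10.5]
tcp_pos: [0.6302, 0.2592, 0.0544]
wrist_force: [0.2, 4.7, 12.5]
```

```bash
python3 -m handwheel '[[[1,0.16,0,0.03,0],[1,0,0,0,0]]]'|grep -E "tcp|wrist"; python3 -m handwheel '[[[1,0.16,0,0.04,0],[1,0,0,0,0]]]'|grep -E "tcp|wrist"
python3 - <<'E'
from h import *
import cv2
I=capture("wrist");S=capture("scene");cv2.imwrite("pics/w7.png",I[:,:,::-1]);cv2.imwrite("pics/s7.png",S[:,:,::-1])
g=cv2.cvtColor(I,cv2.COLOR_RGB2GRAY);print(g[150:400:4,279].tolist())
E
```

```text
tcp_pos: [0.6306, 0.2553, 0.0537]
wrist_force: [-0.7, 4.3, 13.8]
tcp_pos: [0.6311, 0.2511, 0.0527]
wrist_force: [-1.8, 2.6, 12.1]
[117, 118, 119, 115, 115, 116, 116, 123, 128, 126, 126, 128, 127, 128, 126, 129, 127, 129, 130, 130, 126, 128, 128, 128, 130, 129, 129, 129, 129, 129, 129, 128, 130, 128, 129, 112, 113, 113, 117, 119, 214, 212, 214, 213, 211, 210, 212, 210, 209, 209, 210, 210, 210, 209, 210, 226, 225, 156, 46, 44, 37, 39, 37]
```

```bash
python3 -m handwheel '[[[1,0.16,0,0.055,0],[1,0,0,0,0]]]'|grep -E "tcp|wrist"; python3 -m handwheel '[[[1,0.16,0,0.07,0],[1,0,0,0,0]]]'|grep -E "tcp|wrist"; python3 -m handwheel '[[[1,0.1,0,0.055,0],[1,0,0,0,0]]]'|grep -E "tcp|wrist"
```

```text
tcp_pos: [0.6315, 0.2469, 0.0514]
wrist_force: [-0.9, 2.0, 13.5]
tcp_pos: [0.632, 0.2427, 0.0496]
wrist_force: [0.4, 2.3, 12.2]
tcp_pos: [0.6323, 0.2401, 0.0483]
wrist_force: [-0.1, 1.1, 13.6]
```

```bash
python3 -m handwheel '[[[1,0.06,0,0.05,0],[1,0,0,0,0]]]'|grep -E "tcp|wrist"; python3 -m handwheel '[[[1,0.06,0,0.05,0],[1,0,0,0,0]]]'|grep -E "tcp|wrist"
python3 - <<'E'
from h import *
import cv2
I=capture("wrist");g=cv2.cvtColor(I,cv2.COLOR_RGB2GRAY);print(g[150:400:4,279].tolist());cv2.imwrite("pics/w8.png",I[:,:,::-1])
E
```

```text
tcp_pos: [0.6325, 0.2384, 0.0472]
wrist_force: [-0.1, 0.0, 14.4]
tcp_pos: [0.6327, 0.2367, 0.0461]
wrist_force: [-0.7, -0.1, 16.5]
[125, 118, 74, 78, 109, 119, 100, 116, 114, 112, 114, 115, 115, 114, 112, 114, 114, 114, 115, 112, 115, 115, 115, 113, 115, 116, 115, 117, 118, 118, 119, 113, 117, 153, 155, 157, 138, 122, 126, 206, 237, 233, 234, 232, 234, 228, 233, 229, 226, 229, 229, 229, 227, 226, 224, 222, 225, 152, 52, 50, 48, 49, 45]
```

```bash
python3 - <<'E'
from h import *
p=camera_params("wrist");m=p["mount"];K=p["mtx"]
def row(a,h): # tool coords a along x, h above grasp point
    c=m[:3,:3].T@(np.array([a,0,-.002-h])-m[:3,3]);return (K[1,1]*-c[1]/-c[2]+K[1,2]).round(1)
for g in(.044,.0465):
  for th in(0,.1,.2,.3,.4,.5,.58):
    r=np.array([np.cos(th),np.sin(th)]);u=np.array([-np.sin(th),np.cos(th)])
    print(g,th,[row(*(.024*r+k*u)) for k in(.064-g,-g)],[row(*(-.024*r+(.064-g)*u))])
E
python3 - <<'E'
import cv2
for n in("w7","w8"):
    g=cv2.cvtColor(cv2.imread(f"pics/{n}.png"),cv2.COLOR_BGR2GRAY);print(n,g[290:320:2,279].tolist(),g[160:240:3,279].tolist(),g[160:240:3,300].tolist())
E
```

```text
0.044 0 [np.float64(256.9), np.float64(203.3)] [np.float64(389.4)]
0.044 0.1 [np.float64(266.6), np.float64(195.7)] [np.float64(388.5)]
0.044 0.2 [np.float64(276.9), np.float64(188.7)] [np.float64(386.8)]
0.044 0.3 [np.float64(287.6), np.float64(182.1)] [np.float64(384.2)]
0.044 0.4 [np.float64(298.7), np.float64(176.2)] [np.float64(380.8)]
0.044 0.5 [np.float64(309.8), np.float64(171.0)] [np.float64(376.7)]
0.044 0.58 [np.float64(318.6), np.float64(167.5)] [np.float64(373.0)]
0.0465 0 [np.float64(253.8), np.float64(202.0)] [np.float64(384.0)]
0.0465 0.1 [np.float64(262.4), np.float64(194.0)] [np.float64(382.7)]
0.0465 0.2 [np.float64(271.7), np.float64(186.4)] [np.float64(380.6)]
0.0465 0.3 [np.float64(281.5), np.float64(179.4)] [np.float64(377.8)]
0.0465 0.4 [np.float64(291.7), np.float64(173.0)] [np.float64(374.2)]
0.0465 0.5 [np.float64(302.2), np.float64(167.3)] [np.float64(370.0)]
0.0465 0.58 [np.float64(310.5), np.float64(163.3)] [np.float64(366.3)]
w7 [112, 114, 113, 114, 113, 113, 117, 117, 119, 184, 214, 215, 212, 214, 214] [117, 116, 115, 116, 113, 112, 123, 130, 128, 127, 126, 126, 125, 128, 128, 126, 130, 130, 127, 129, 126, 129, 130, 128, 126, 129, 128] [119, 120, 116, 118, 117, 117, 116, 116, 115, 115, 114, 115, 116, 117, 115, 112, 115, 113, 115, 112, 115, 111, 115, 115, 111, 112, 113]
w8 [157, 149, 138, 125, 122, 123, 126, 125, 206, 238, 237, 236, 233, 233, 234] [76, 77, 109, 119, 109, 94, 116, 117, 113, 116, 114, 114, 113, 103, 114, 115, 114, 113, 114, 117, 115, 114, 112, 114, 116, 114, 115] [75, 76, 103, 120, 112, 96, 115, 115, 117, 116, 116, 116, 115, 115, 115, 115, 115, 113, 115, 116, 116, 116, 115, 116, 117, 116, 113]
```

Run:
```python
from h import *
import cv2
S=capture("scene")[:,:,::-1];cv2.imwrite("pics/s8.png",S)
p=camera_params("scene");Rm=R.from_quat(p["rotation"]).as_matrix();K=p["mtx"];c=Rm.T@(np.array([.633,.237,.046])-p["origin"]);u=int(K[0,0]*c[0]/-c[2]+K[0,2]);v=int(K[1,1]*-c[1]/-c[2]+K[1,2]);print(u,v)
np.set_printoptions(linewidth=200)
o=np.zeros((600,800,3),np.uint8);o[:,:400]=cv2.resize(S[max(v-60,0):v+60,u-40:u+40],(400,600),interpolation=cv2.INTER_CUBIC)
w=cv2.imread("pics/w8.png")[120:420,180:380];o[:,400:]=cv2.resize(w,(400,600),interpolation=cv2.INTER_CUBIC)
cv2.imwrite("pics/m8.png",o)
```

```text
371 212
```

View pics/m8.png

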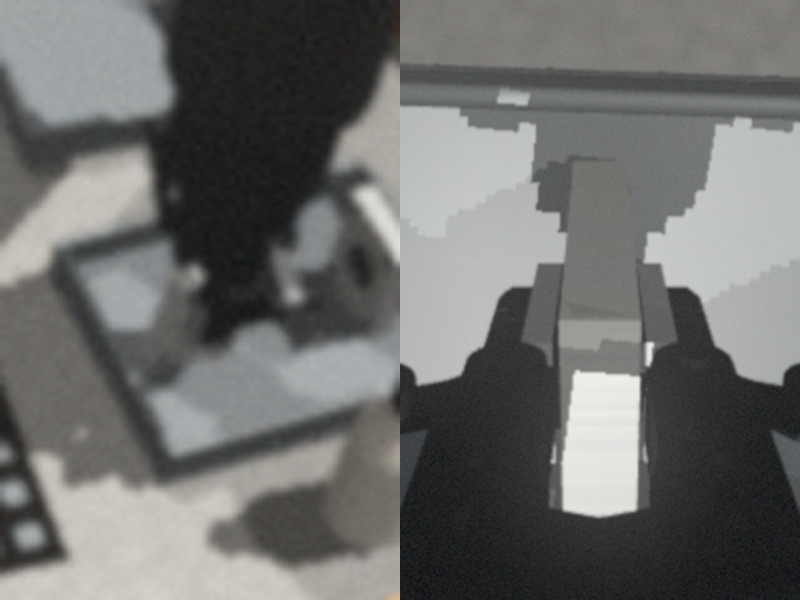

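The left (scene) view shows the gripper in the cover tray. In the wrist view the cover's uphill edge runs from row 199 (foot) to row 280 (top corner). From these rows I work out the remaining tilt.

```bash
cat > tilt.py <<'E'
from h import *
from scipy.optimize import least_squares
p=camera_params("wrist");m=p["mount"];K=p["mtx"]
def row(a,h):
    c=m[:3,:3].T@(np.array([a,0,-.002-h])-m[:3,3]);return K[1,1]*-c[1]/-c[2]+K[1,2]
def solve(rt,rb,H,zt,half=.024):
    """rows of uphill top & foot corners, part height H, tcp z -> tilt, foot-to-grip g, offset e"""
    def f(x):
        th,g,e=x;r=half*np.array([np.cos(th),np.sin(th)]);u=np.array([-np.sin(th),np.cos(th)]);o=np.array([e,0])
        return [row(*(o+r+(H-g)*u))-rt,row(*(o+r-g*u))-rb,1000*(half*np.sin(abs(th))+g*np.cos(th)-(zt+.002-.005))]
    s=least_squares(f,[.2,.03,0]);print("tilt,g,e",s.x.round(4),"res",s.fun.round(2))
E
python3 - <<'E'
from tilt import *
solve(280,199,.064,.0461);solve(278,201,.064,.0461)
E
```

```text
tilt,g,e [ 0.1288  0.0404 -0.0012] res [ 0.  0. -0.]
tilt,g,e [ 0.107   0.0408 -0.0016] res [0. 0. 0.]
```

```bash
python3 -m handwheel '[[[1,0.12,0,0.04,0],[1,0,0,0,0]]]'|grep -E "tcp|wrist"; python3 -m handwheel '[[[1,0.12,0,0.05,0],[1,0,0,0,0]]]'|grep -E "tcp|wrist"; python3 -m handwheel '[[[1,0.04,0,0.04,0],[1,0,0,0,0]]]'|grep -E "tcp|wrist"
python3 - <<'E'
from tilt import *
import cv2
s=arm.get_state();I=capture("wrist");cv2.imwrite("pics/w9.png",I[:,:,::-1]);g=cv2.cvtColor(I,cv2.COLOR_RGB2GRAY).astype(int)
for c in(274,279,284):
    print(c,[(r,int(g[r,c]),int(g[r+2,c])) for r in range(150,380) if abs(g[r+2,c]-g[r,c])>6])
E
```

```text
tcp_pos: [0.6329, 0.2339, 0.0445]
wrist_force: [0.8, 0.4, 13.1]
tcp_pos: [0.6332, 0.2311, 0.0429]
wrist_force: [1.6, 1.7, 9.5]
tcp_pos: [0.6333, 0.231, 0.0428]
wrist_force: [-2.6, 4.1, 15.9]
274 [(166, 123, 103), (167, 122, 81), (168, 103, 86), (170, 86, 75), (171, 83, 75), (179, 81, 102), (180, 86, 113), (181, 102, 116), (182, 113, 121), (185, 121, 114), (186, 118, 108), (187, 114, 103), (188, 108, 98), (191, 97, 113), (192, 101, 116), (209, 116, 109), (268, 111, 125), (269, 115, 148), (270, 125, 157), (271, 148, 157), (286, 162, 146), (287, 159, 129), (288, 146, 124), (305, 126, 142), (306, 127, 208), (307, 142, 237), (308, 208, 242), (375, 239, 197), (376, 233, 103), (377, 197, 64), (378, 103, 62)]
279 [(166, 123, 111), (167, 120, 86), (168, 111, 89), (170, 89, 77), (171, 89, 77), (178, 76, 87), (179, 80, 98), (180, 87, 109), (181, 98, 113), (182, 109, 120), (183, 113, 121), (186, 119, 111), (187, 116, 103), (188, 111, 100), (189, 103, 95), (191, 95, 111), (192, 105, 117), (229, 110, 103), (268, 111, 128), (269, 112, 148), (270, 128, 157), (271, 148, 158), (287, 163, 146), (288, 161, 127), (289, 146, 124), (291, 124, 131), (299, 128, 147), (300, 127, 212), (301, 147, 241), (302, 212, 243), (375, 240, 218), (376, 236, 166), (377, 218, 85), (378, 166, 58), (379, 85, 58)]
284 [(166, 125, 110), (167, 122, 92), (168, 110, 95), (170, 95, 77), (171, 90, 73), (178, 80, 88), (179, 80, 98), (180, 88, 109), (181, 98, 114), (182, 109, 121), (183, 114, 122), (186, 120, 111), (187, 118, 105), (188, 111, 101), (189, 105, 94), (191, 94, 116), (192, 104, 118), (209, 115, 108), (210, 114, 106), (268, 115, 129), (269, 114, 148), (270, 129, 157), (271, 148, 157), (287, 161, 144), (288, 160, 127), (289, 144, 128), (299, 127, 144), (300, 127, 213), (301, 144, 240), (302, 213, 242), (375, 238, 199), (376, 234, 108), (377, 199, 60), (378, 108, 60)]
```

```bash
python3 - <<'E'
from tilt import *
solve(270,209,.064,.0428);solve(270,206,.064,.0428)
E
python3 -m handwheel '[[[1,0,0,-0.04,0],[0.6,0,0,0,0],[0.5,0,0,0,0],[0.4,0,0,0,0],[0.4,0,0,0,0]]]'
python3 - <<'E'
from tilt import *
import cv2
s=arm.get_state();I=capture("wrist");cv2.imwrite("pics/w10.png",I[:,:,::-1]);g=cv2.cvtColor(I,cv2.COLOR_RGB2GRAY).astype(int)
for c in(274,284):
    print(c,[(r,int(g[r,c]),int(g[r+2,c])) for r in range(190,380) if abs(g[r+2,c]-g[r,c])>12])
E
```

```text
tilt,g,e [ 0.01    0.0396 -0.0019] res [ 0.  0. -0.]
tilt,g,e [ 0.0295  0.0391 -0.0009] res [ 0. -0.  0.]
time: 38.78
tcp_pos: [0.6305, 0.2282, 0.0399]
tool_rot: [0.745, -0.668, -0.0, 0.0]
wrist_force: [-0.1, -0.6, -0.2]
opening: 0.0256
grip_force: 0.0
274 [(199, 98, 116), (279, 111, 141), (280, 118, 160), (281, 141, 160), (293, 160, 147), (294, 163, 136), (295, 147, 131), (311, 131, 146), (312, 133, 213), (313, 146, 242), (314, 213, 245), (375, 238, 196), (376, 234, 105), (377, 196, 66), (378, 105, 66)]
284 [(195, 121, 105), (199, 99, 112), (200, 102, 118), (279, 112, 143), (280, 116, 158), (281, 143, 161), (295, 161, 133), (296, 150, 130), (312, 131, 146), (313, 131, 214), (314, 146, 242), (315, 214, 243), (375, 238, 198), (376, 235, 115), (377, 198, 69), (378, 115, 65)]
```

```bash
python3 -m handwheel '[[[0.4,0,0,-0.5,0],[0.4,0,0,-1,0],[0.4,0,0,-1,0],[0.2,0,0,-1,0],[0,0.5,0,-1,0],[-0.4,1,0.5,-1,0],[-0.4,1,0.5,-0.8,0],[-0.4,1,0.5,0,0],[-0.4,1,0.5,0,0],[-0.4,1,0.5,0,0]]]' >/dev/null
python3 -m handwheel '[[[-0.4,1,0.3,0,0],[-0.4,1,0.3,0,0],[-0.4,1,0.3,0,0],[-0.4,1,0.3,0,0],[-0.4,1,0.3,0,0],[-0.4,1,0.3,0.5,0],[-0.4,0.5,0.3,0.5,0],[-0.4,0,0.3,0.3,0],[-0.4,0,0,0,0]]]'
python3 - <<'E'
from tilt import *
import cv2
to([.5088,-.0875,.0776],-83.65)
I=capture("wrist");cv2.imwrite("pics/w11.png",I[:,:,::-1])
s=arm.get_state();q=np.r_[s["tcp_pos"],s["tool_rot"]];np.save("w11.npy",q)
g=cv2.cvtColor(I,cv2.COLOR_RGB2GRAY).astype(int)
Rt=R.from_quat(q[3:]).as_matrix()
c=(Rt@m[:3,:3]).T@(np.array([.510,-.081,.09])-q[:3]-Rt@m[:3,3]);print(K[0,0]*c[0]/-c[2]+K[0,2],K[1,1]*c[1]/c[2]+K[1,2])
E
```

```text
time: 41.2
tcp_pos: [0.5406, -0.083, 0.1646]
tool_rot: [0.745, -0.668, -0.001, 0.001]
wrist_force: [0.3, -0.6, -0.8]
opening: 0.0599
grip_force: 0.0
t 41.2 tcp [ 0.5406 -0.083   0.1646] toolx -83.75 units [0.04 1.28 3.48] turn -0.0006 open 0.0599
333.9439115677274 237.5409026938618
```

Run:
```python
import cv2
g=cv2.cvtColor(cv2.imread("pics/w11.png"),cv2.COLOR_BGR2GRAY).astype(int)
for r in(200,220,230,240,250,260): print(r,[(c,int(g[r,c-1]),int(g[r,c+1])) for c in range(290,400) if abs(g[r,c+1]-g[r,c-1])>14])
for c in(320,328,334,340,346): print(c,[(r,int(g[r-1,c]),int(g[r+1,c])) for r in range(150,300) if abs(g[r+1,c]-g[r-1,c])>14])
```

```text
200 [(291, 142, 168), (292, 143, 181), (298, 182, 159), (299, 178, 115), (300, 159, 92), (301, 115, 91), (306, 92, 127), (307, 102, 152), (308, 127, 161), (309, 152, 181), (310, 161, 180), (317, 179, 140), (318, 170, 100), (319, 140, 94), (327, 83, 106), (328, 90, 112), (353, 98, 115), (354, 100, 150), (355, 115, 191), (356, 150, 194), (362, 190, 169), (370, 168, 128), (371, 158, 138), (372, 128, 165), (373, 138, 168)]
220 [(317, 165, 114), (318, 152, 93), (319, 114, 89), (327, 81, 110), (328, 90, 117), (349, 121, 154), (350, 133, 162)]
230 [(318, 158, 108), (319, 147, 91), (320, 108, 89), (325, 81, 99), (326, 86, 116), (327, 99, 118), (347, 118, 155), (348, 133, 166)]
240 [(319, 160, 107), (320, 150, 92), (321, 107, 91), (323, 91, 133), (324, 96, 182), (325, 133, 198), (326, 182, 199), (330, 199, 175), (331, 192, 172), (336, 172, 132), (337, 161, 126), (344, 122, 139), (345, 124, 160), (346, 139, 165)]
250 [(319, 156, 141), (320, 153, 96), (321, 141, 106), (322, 96, 153), (323, 106, 194), (324, 153, 201), (342, 198, 183), (343, 197, 164), (344, 183, 165)]
260 [(321, 160, 182), (322,
[... 365 characters left out ...]
0, 89)]
328 [(237, 118, 172), (238, 129, 197), (239, 172, 199), (261, 196, 170), (262, 185, 165), (280, 162, 122), (281, 156, 67), (282, 122, 51), (283, 67, 50), (289, 50, 74), (290, 53, 137), (291, 74, 167), (292, 137, 169)]
334 [(239, 116, 171), (240, 127, 197), (241, 171, 199), (261, 198, 165), (262, 185, 157), (280, 159, 138), (281, 155, 94), (282, 138, 53), (283, 94, 52), (290, 50, 99), (291, 55, 147), (292, 99, 165), (293, 147, 165)]
340 [(240, 116, 172), (241, 127, 197), (242, 172, 199), (260, 194, 178), (261, 192, 163), (262, 178, 156), (281, 158, 127), (282, 156, 75), (283, 127, 54), (284, 75, 46)]
346 [(238, 143, 159), (281, 154, 133), (282, 152, 98), (283, 133, 56), (284, 98, 48)]
```

Run:
```python
from h import *
q=np.load("w11.npy");O=np.array([.5966,-.117]);ey=np.array([np.cos(.1108),np.sin(.1108)]);ex=np.array([ey[1],-ey[0]])
for u,z in(((331.5,261.5),.0765),((333,250),.085)):
    w=wray(q,u,z);print(w.round(4),((w[:2]-O)@ex).round(4),((w[:2]-O)@ey).round(4))
print((q[:2]-O)@ex,(q[:2]-O)@ey)
```

```text
[ 0.5065 -0.0604  0.0765] -0.0662 -0.0833
[ 0.5084 -0.0714  0.085 ] -0.0551 -0.0826
-0.04016318526774088 -0.05103183764782631
```

```bash
python3 -m handwheel '[[[-0.4,0.03,0.7,0,0],[-0.4,0,0.58,0.3,0],[-0.4,0,0,0.8,0],[-0.4,0,0,0.8,0],[-0.4,0,0,0.8,0],[-0.4,0,0,0.5,0],[-0.4,0,0,0.28,0],[-0.2,0,0,0,0],[0.3,0,0,0,0],[0.6,0,0,0,0]]]' 25;python3 -m handwheel '[[[1,0,0,0,0],[1,0,0,0,0],[1,0,0,0,0],[1,0,0,0,0]]]'
```

```text
time: 42.5
tcp_pos: [0.5102, -0.0873, 0.0789]
tool_rot: [0.745, -0.667, 0.0, -0.0]
wrist_force: [-0.6, 0.8, -0.7]
opening: 0.0172
grip_force: 0.0
time: 43.0
tcp_pos: [0.51, -0.0873, 0.0788]
tool_rot: [0.745, -0.667, 0.0, -0.0]
wrist_force: [-1.6, 0.6, 5.3]
opening: 0.0115
grip_force: 28.3
```

```bash
python3 -m handwheel '[[[1,-0.1,0,-0.5,0],[1,-0.2,0,-1,0],[1,-0.3,0,-1,0],[1,-1,0,-1,0],[1,-1,0,-0.8,0],[1,-1,0.3,0,0],[1,-1,0.3,0,0],[1,-1,0.3,0,0],[1,-1,0.3,0,0],[1,-1,0.3,0,0]]]' >/dev/null;python3 -m handwheel '[[[1,-1,0.3,0,0],[1,-1,0,0,0],[1,-1,0,0,0],[1,-1,0,0,0],[1,-1,0,0,0],[1,-1,0,0,0],[1,-0.5,0,0.5,0],[1,0,0,1,0],[1,0,0,1,0],[1,0,0,0,0]]]' 20;  python3 - <<'E'
from h import *
to([.424,.278,.062],-83.65)
E
```

```text
time: 45.5
tcp_pos: [0.4255, 0.2566, 0.1213]
tool_rot: [0.744, -0.668, 0.0, 0.002]
wrist_force: [-0.7, 0.2, -1.2]
opening: 0.0115
grip_force: 27.2
t 45.5 tcp [0.4255 0.2566 0.1213] toolx -83.78 units [-0.87 -0.04  2.37] turn -0.0007 open 0.0115
```

```bash
python3 -m handwheel '[[[1,-0.87,0,0.2,0],[1,0,0,0.8,0],[1,0,0,0.8,0],[1,0,0,0.5,0],[1,0,0,0.2,0],[1,0,0,0,0]]]'|grep -E "tcp|wrist"; python3 -m handwheel '[[[1,0,0,0.08,0],[1,0,0,0,0]]]'|grep -E "tcp|wrist";python3 -m handwheel '[[[1,0,0,0.06,0],[1,0,0,0,0]]]'|grep -E "tcp|wrist"
```

```text
tcp_pos: [0.4245, 0.2801, 0.0611]
wrist_force: [0.8, 0.2, -1.4]
tcp_pos: [0.4246, 0.28, 0.0592]
wrist_force: [0.3, 0.6, -1.0]
tcp_pos: [0.4244, 0.2798, 0.0574]
wrist_force: [0.2, -0.3, -2.1]
```

```bash
python3 -m handwheel '[[[1,0,0,0.08,0],[1,0,0,0,0]]]'|grep -E "tcp|wrist"; python3 -m handwheel '[[[1,0,0,0.06,0],[1,0,0,0,0]]]'|grep -E "tcp|wrist";python3 -m handwheel '[[[1,0,0,0.06,0],[1,0,0,0,0]]]'|grep -E "tcp|wrist"
```

```text
tcp_pos: [0.4243, 0.2797, 0.0552]
wrist_force: [0.2, 0.1, -2.2]
tcp_pos: [0.4243, 0.2797, 0.0537]
wrist_force: [0.4, 0.5, -0.6]
tcp_pos: [0.4244, 0.2798, 0.0522]
wrist_force: [-0.1, 0.3, -2.2]
```

```bash
python3 -m handwheel '[[[1,0,0,0.06,0],[1,0,0,0,0]]]'|grep -E "tcp|wrist"; python3 -m handwheel '[[[1,0,0,0.06,0],[1,0,0,0,0]]]'|grep -E "tcp|wrist"
```

```text
tcp_pos: [0.4246, 0.28, 0.0513]
wrist_force: [-1.3, -0.8, 2.8]
tcp_pos: [0.4247, 0.28, 0.051]
wrist_force: [-6.9, -2.5, 20.6]
```

```bash
python3 -m handwheel '[[[1,0.16,0,0,0],[1,0,0,0,0]]]'|grep -E "tcp|wrist"; python3 -m handwheel '[[[1,0.16,0,0.005,0],[1,0,0,0,0]]]'|grep -E "tcp|wrist";python3 -m handwheel '[[[1,0.16,0,0.02,0],[1,0,0,0,0]]]'|grep -E "tcp|wrist"
```

```text
tcp_pos: [0.4262, 0.2779, 0.0511]
wrist_force: [-2.4, 2.4, 11.0]
tcp_pos: [0.4273, 0.2746, 0.0512]
wrist_force: [0.6, 3.4, 9.8]
tcp_pos: [0.4278, 0.2708, 0.0506]
wrist_force: [-0.5, 3.6, 8.9]
```

```bash
python3 -m handwheel '[[[1,0.16,0,0.03,0],[1,0,0,0,0]]]'|grep -E "tcp|wrist"; python3 -m handwheel '[[[1,0.16,0,0.045,0],[1,0,0,0,0]]]'|grep -E "tcp|wrist"
```

```text
tcp_pos: [0.4282, 0.2667, 0.0498]
wrist_force: [-1.1, 3.9, 8.8]
tcp_pos: [0.4287, 0.2626, 0.0486]
wrist_force: [0.4, 3.2, 7.8]
```

```bash
python3 -m handwheel '[[[1,0.16,0,0.06,0],[1,0,0,0,0]]]'|grep -E "tcp|wrist"; python3 -m handwheel '[[[1,0.16,0,0.075,0],[1,0,0,0,0]]]'|grep -E "tcp|wrist";python3 -m handwheel '[[[1,0.1,0,0.055,0],[1,0,0,0,0]]]'|grep -E "tcp|wrist"
python3 - <<'E'
import cv2
from h import *
I=capture("wrist");cv2.imwrite("pics/w12.png",I[:,:,::-1]);g=cv2.cvtColor(I,cv2.COLOR_RGB2GRAY).astype(int)
for c in(274,284,300,250):
    print(c,[(r,int(g[r-1,c]),int(g[r+1,c])) for r in range(150,380) if abs(g[r+1,c]-g[r-1,c])>14])
E
```

```text
tcp_pos: [0.4291, 0.2584, 0.047]
wrist_force: [1.7, 3.1, 7.5]
tcp_pos: [0.4295, 0.2543, 0.0451]
wrist_force: [1.8, 2.6, 7.1]
tcp_pos: [0.4298, 0.2518, 0.0437]
wrist_force: [1.4, 1.7, 6.5]
274 [(152, 82, 106), (153, 89, 117), (157, 118, 91), (158, 109, 91), (204, 90, 107), (276, 130, 201), (277, 143, 234), (278, 201, 244), (376, 226, 185), (377, 221, 96), (378, 185, 56), (379, 96, 58)]
284 [(153, 79, 105), (154, 86, 117), (155, 105, 121), (163, 121, 102), (205, 92, 107), (276, 131, 147), (277, 131, 211), (278, 147, 241), (279, 211, 243), (376, 227, 188), (377, 222, 105), (378, 188, 59), (379, 105, 55)]
300 [(155, 90, 109), (156, 87, 121), (178, 120, 103), (179, 112, 97), (251, 123, 103), (290, 71, 92), (291, 70, 102), (292, 92, 107), (373, 102, 86), (374, 108, 58), (375, 86, 58)]
250 [(204, 92, 109), (251, 127, 108), (293, 118, 98), (294, 115, 79), (295, 98, 68), (379, 55, 39)]
```

```bash
python3 - <<'E'
from tilt import *
solve(277,204,.052,.0437)
for th in(0,.05,.1,.2):
  for g in(.038,.040):
    r=.024*np.array([np.cos(th),np.sin(th)]);u=np.array([-np.sin(th),np.cos(th)])
    print(th,g,[round(row(*(r+k*u)),1) for k in(.052-g,.01-g,-g)])
E
python3 -m handwheel '[[[1,0.06,0,0.05,0],[1,0,0,0,0]]]'|grep -E "tcp|wrist"; python3 -m handwheel '[[[1,0.06,0,0.05,0],[1,0,0,0,0]]]'|grep -E "tcp|wrist"
python3 - <<'E'
import cv2
from h import *
I=capture("wrist");cv2.imwrite("pics/w13.png",I[:,:,::-1]);g=cv2.cvtColor(I,cv2.COLOR_RGB2GRAY).astype(int)
for c in(274,284,300,250):
    print(c,[(r,int(g[r-1,c]),int(g[r+1,c])) for r in range(180,320) if abs(g[r+1,c]-g[r-1,c])>12])
E
```

```text
tilt,g,e [ 0.1901  0.0368 -0.0036] res [ 0. -0.  0.]
0 0.038 [np.float64(249.5), np.float64(212.8), np.float64(206.6)]
0 0.04 [np.float64(247.2), np.float64(211.5), np.float64(205.5)]
0.05 0.038 [np.float64(253.1), np.float64(210.5), np.float64(203.3)]
0.05 0.04 [np.float64(250.4), np.float64(209.0), np.float64(202.0)]
0.1 0.038 [np.float64(256.8), np.float64(208.3), np.float64(200.2)]
0.1 0.04 [np.float64(253.8), np.float64(206.6), np.float64(198.7)]
0.2 0.038 [np.float64(264.8), np.float64(204.5), np.float64(194.3)]
0.2 0.04 [np.float64(261.1), np.float64(202.3), np.float64(192.3)]
tcp_pos: [0.43, 0.2502, 0.0425]
wrist_force: [3.0, 1.2, 9.0]
tcp_pos: [0.4302, 0.2486, 0.0414]
wrist_force: [1.4, 1.2, 10.6]
274 [(278, 133, 149), (279, 134, 218), (280, 149, 246), (281, 218, 247)]
284 [(180, 112, 89), (181, 102, 88), (210, 90, 108), (265, 115, 128), (273, 131, 157), (274, 131, 219), (275, 157, 245), (276, 219, 247)]
300 [(189, 121, 108), (190, 117, 100), (192, 100, 117), (194, 117, 101), (195, 119, 90), (209, 84, 98), (210, 90, 106), (251, 123, 100), (252, 115, 101), (290, 72, 93), (291, 73, 104), (292, 93, 106)]
250 [(210, 95, 108), (218, 114, 127), (251, 126, 105), (252, 118, 103), (293, 119, 97), (294, 113, 77), (295, 97, 70)]
```

```bash
python3 -m handwheel '[[[1,0.1,0,0.05,0],[1,0,0,0,0]]]'|grep -E "tcp|wrist"; python3 -m handwheel '[[[1,0.08,0,0.05,0],[1,0,0,0,0]]]'|grep -E "tcp|wrist"
python3 - <<'E'
import cv2
from tilt import *
I=capture("wrist");cv2.imwrite("pics/w14.png",I[:,:,::-1]);g=cv2.cvtColor(I,cv2.COLOR_RGB2GRAY).astype(int)
for c in(284,300,250):
    print(c,[(r,int(g[r-1,c]),int(g[r+1,c])) for r in range(180,290) if abs(g[r+1,c]-g[r-1,c])>11])
for th in(-.05,0,.05,.1):
    g=.0349-.024*abs(th);r=.024*np.array([np.cos(th),np.sin(th)]);u=np.array([-np.sin(th),np.cos(th)])
    print(th,g,[round(row(*(r+k*u)),1) for k in(.052-g,.01-g,-g)])
E
```

```text
tcp_pos: [0.4304, 0.2463, 0.0399]
wrist_force: [1.4, 2.0, 7.1]
tcp_pos: [0.4309, 0.2457, 0.0396]
wrist_force: [-4.4, 6.2, 15.7]
284 [(183, 116, 101), (215, 93, 105), (269, 130, 145), (270, 130, 212), (271, 145, 239), (272, 212, 243)]
300 [(197, 120, 105), (198, 115, 90), (215, 91, 104), (222, 108, 124), (250, 125, 112), (251, 122, 101), (266, 99, 85)]
250 [(215, 94, 109), (221, 110, 124), (241, 127, 111), (242, 123, 108), (250, 127, 115), (251, 124, 104), (252, 115, 102)]
-0.05 0.0337 [np.float64(250.6), np.float64(217.6), np.float64(212.2)]
0 0.0349 [np.float64(253.3), np.float64(214.8), np.float64(208.5)]
0.05 0.0337 [np.float64(259.1), np.float64(213.8), np.float64(206.3)]
0.1 0.0325 [np.float64(265.7), np.float64(213.2), np.float64(204.5)]
```

```bash
python3 -m handwheel '[[[1,0,0,-0.04,0],[0.6,0,0,0,0],[0.5,0,0,0,0],[0.4,0,0,0,0],[0.4,0,0,0,0],[0.4,0,0,-0.4,0],[0.4,0,0,-1,0],[0.4,0,0,-1,0],[0.4,0,0,-1,0],[0.4,0,0,-1,0]]]'; python3 -m handwheel '[[[0.4,1,0,-1,0],[0.4,1,0,-1,0],[0.4,1,0,0,0],[0.4,1,0,0,0],[0.4,1,0,0,0],[0.4,1,0,0,0],[0.4,0,0,0,0]]]'
python3 - <<'E'
import cv2
from h import *
T=camera_params("top");I=capture("top");cv2.imwrite("pics/top_end.png",I[:,:,::-1])
g=cv2.cvtColor(I,cv2.COLOR_RGB2GRAY);m=(g>205).astype(np.uint8)
n,_,st,ce=cv2.connectedComponentsWithStats(m)
for i in range(1,n):
    if st[i,4]>=12:
        w=ray(T,ce[i],.06)
        if .35<w[0]<.72 and -.42<w[1]<.4:print(w.round(3),st[i])
E
```

```text
time: 52.4
tcp_pos: [0.4285, 0.242, 0.1497]
tool_rot: [0.745, -0.667, -0.0, -0.0]
wrist_force: [-0.2, -0.8, -0.0]
opening: 0.0258
grip_force: 0.0
time: 53.28
tcp_pos: [0.4447, 0.0917, 0.1988]
tool_rot: [0.744, -0.668, 0.0, -0.0]
wrist_force: [-0.8, 0.1, 0.2]
opening: 0.0257
grip_force: 0.0
[ 0.599 -0.122  0.06 ] [ 309  143   47  103 3439]
[ 0.592 -0.067  0.06 ] [304 152  13  93 105]
[0.628 0.338 0.06 ] [145 176   5  18  60]
[ 0.449 -0.314  0.06 ] [407 249   7  14  20]
[0.43  0.346 0.06 ] [139 260   6  10  50]
[ 0.408 -0.337  0.06 ] [415 265  17  10  28]
```

```bash
python3 -m handwheel '[[[0.4,1,-1,0,0],[0.4,1,-1,0,0],[0.4,1,-1,0,0],[0.4,1,-1,0,0],[0.4,0,0,0,0]]]' >/dev/null
python3 - <<'E'
import cv2
from h import *
T=camera_params("top");I=capture("top");cv2.imwrite("pics/top_end2.png",I[:,:,::-1]);g=cv2.cvtColor(I,cv2.COLOR_RGB2GRAY)
K=T["mtx"];Rm=R.from_quat(T["rotation"]).as_matrix()
def px(w):
    c=Rm.T@(np.array(w)-T["origin"]);return int(round(K[0,0]*c[0]/-c[2]+K[0,2])),int(round(K[1,1]*c[1]/c[2]+K[1,2]))
for n,w in(("cover",[.630,.229,.069]),("brk",[.429,.243,.057])):
    u,v=px(w);print(n,u,v)
    for r in range(v-8,v+9,2):print(g[r,u-18:u+19:2].tolist())
a=g[230:295,360:445];a=cv2.resize(a,None,fx=4,fy=4,interpolation=cv2.INTER_CUBIC)
c=cv2.HoughCircles(a,cv2.HOUGH_GRADIENT,1,45,param1=120,param2=25,minRadius=30,maxRadius=46)
print([(ray(T,(x/4+360,y/4+230),.055).round(3).tolist(),round(float(r)/4,1)) for x,y,r in c[0]] if c is not None else None)
print(arm.get_state()["time"])
E
```

```text
cover 190 182
[159, 161, 152, 137, 110, 144, 85, 33, 40, 83, 84, 88, 90, 93, 92, 96, 92, 94, 99]
[126, 74, 95, 163, 170, 172, 114, 41, 38, 90, 93, 93, 92, 94, 97, 98, 98, 99, 105]
[78, 84, 85, 172, 174, 177, 140, 55, 41, 78, 96, 95, 99, 100, 102, 103, 102, 101, 102]
[86, 90, 90, 168, 180, 181, 164, 70, 35, 98, 101, 99, 100, 103, 103, 106, 104, 107, 105]
[93, 95, 94, 171, 185, 186, 188, 85, 35, 84, 102, 102, 104, 102, 103, 102, 107, 105, 107]
[95, 98, 96, 125, 189, 188, 188, 119, 42, 87, 104, 100, 103, 106, 111, 107, 108, 109, 107]
[97, 101, 101, 107, 193, 191, 191, 149, 69, 49, 105, 105, 107, 110, 107, 110, 112, 113, 110]
[103, 103, 103, 103, 175, 193, 195, 180, 83, 33, 107, 109, 110, 109, 110, 111, 113, 114, 117]
[101, 104, 103, 104, 173, 196, 197, 197, 128, 45, 90, 112, 111, 113, 114, 118, 117, 119, 119]
brk 184 264
[96, 92, 93, 92, 91, 85, 81, 75, 69, 62, 48, 56, 52, 45, 40, 42, 39, 39, 146]
[92, 89, 91, 92, 89, 85, 80, 74, 73, 66, 60, 44, 52, 49, 43, 46, 39, 37, 140]
[94, 93, 92, 91, 90, 86, 80, 76, 74, 64, 59, 53, 49, 46, 47, 36, 39, 38, 149]
[91, 91, 91, 91, 88, 87, 84, 78, 73, 68, 59, 54, 49, 45, 41, 41, 40, 36, 133]
[94, 91, 95, 91, 90, 89, 87, 80, 77, 64, 60, 51, 49, 43, 46, 42, 38, 40, 102]
[98, 89, 89, 89, 92, 88, 88, 81, 76, 66, 58, 53, 42, 46, 47, 43, 40, 39, 74]
[94, 92, 92, 92, 89, 86, 88, 85, 80, 67, 56, 54, 47, 42, 43, 42, 45, 41, 35]
[92, 91, 96, 89, 89, 88, 87, 87, 78, 70, 62, 52, 50, 46, 46, 44, 41, 40, 36]
[95, 92, 91, 92, 87, 88, 88, 89, 79, 67, 59, 51, 48, 45, 45, 44, 41, 38, 36]
[([0.443, -0.299, 0.055], 9.7), ([0.426, -0.247, 0.055], 9.9), ([0.422, -0.346, 0.055], 9.7)]
54.0
```

```bash
python3 -m handwheel '[[[0.4,0,1,0,0],[0.4,0,1,0,0],[0.4,1,1,0,0],[0.4,1,0,0,0],[0.4,1,0,0,0],[0.4,1,0,0,0],[0.4,1,0,0,0],[0.4,1,0,0,0],[0.4,1,0,0,0],[0.4,0,0,0,0]]]' |grep tcp
python3 - <<'E'
import cv2
from h import *
T=camera_params("top");I=capture("top");cv2.imwrite("pics/top_end3.png",I[:,:,::-1]);g=cv2.cvtColor(I,cv2.COLOR_RGB2GRAY)
n,_,st,ce=cv2.connectedComponentsWithStats((g>185).astype(np.uint8))
for i in range(1,n):
    w=ray(T,ce[i],.06)
    if st[i,4]>=10 and .35<w[0]<.7 and .19<w[1]<.38:print(w.round(3),st[i])
for r in range(170,192,3):print(r,g[r,165:215:2].tolist())
for r in range(248,284,3):print(r,g[r,155:215:2].tolist())
S=capture("scene");cv2.imwrite("pics/scene_end.png",S[:,:,::-1])
E
```

```text
tcp_pos: [0.4994, -0.1778, 0.1982]
[0.624 0.338 0.06 ] [145 176   5  19  94]
[0.636 0.238 0.06 ] [178 177  20   7  96]
[0.431 0.245 0.06 ] [171 253  24  21 295]
[0.416 0.345 0.06 ] [138 260   8  20 139]
170 [175, 174, 174, 174, 173, 174, 172, 174, 172, 171, 171, 172, 170, 171, 170, 171, 171, 169, 171, 170, 184, 82, 105, 109, 108]
173 [173, 175, 174, 175, 174, 175, 173, 163, 173, 155, 153, 155, 155, 154, 154, 152, 152, 171, 171, 168, 191, 96, 100, 111, 113]
176 [176, 175, 176, 174, 174, 173, 174, 162, 154, 154, 155, 154, 152, 154, 155, 154, 154, 151, 171, 168, 176, 104, 100, 110, 109]
179 [177, 172, 174, 174, 173, 175, 173, 205, 206, 221, 227, 228, 225, 225, 226, 228, 200, 121, 164, 172, 161, 118, 98, 109, 106]
182 [95, 98, 98, 101, 174, 174, 173, 224, 227, 227, 226, 227, 224, 225, 211, 177, 152, 88, 90, 134, 86, 78, 99, 108, 106]
185 [94, 96, 98, 100, 175, 175, 175, 165, 101, 100, 102, 58, 39, 47, 46, 75, 98, 99, 89, 101, 90, 87, 87, 111, 111]
188 [95, 100, 98, 97, 177, 174, 176, 176, 173, 157, 101, 99, 102, 105, 105, 102, 103, 99, 101, 104, 104, 158, 83, 111, 110]
191 [97, 96, 100, 
[... 1175 characters left out ...]
163, 165, 162, 182, 212, 195, 208, 209, 211, 208, 180, 120, 209, 116, 75, 160, 158, 154, 53, 81, 80, 80, 154]
272 [127, 89, 75, 74, 73, 163, 163, 163, 162, 161, 172, 212, 209, 208, 210, 209, 208, 206, 185, 154, 118, 84, 158, 158, 142, 61, 81, 82, 76, 155]
275 [130, 88, 77, 76, 74, 163, 164, 161, 163, 162, 161, 162, 163, 160, 161, 160, 161, 159, 162, 161, 161, 159, 158, 143, 142, 67, 82, 84, 80, 149]
278 [149, 89, 82, 81, 77, 164, 165, 160, 162, 163, 162, 160, 162, 160, 159, 162, 163, 159, 158, 157, 157, 157, 160, 142, 134, 63, 82, 80, 79, 156]
281 [183, 183, 167, 166, 163, 162, 162, 161, 162, 162, 161, 160, 161, 158, 160, 162, 162, 159, 160, 158, 157, 160, 158, 149, 132, 70, 84, 82, 85, 153]
```

```bash
python3 -c "
from rig import arm
print(arm.sign_off())"
```

```text
the job is handed in; nothing more can be done
None
```

The job is handed in: both sleeves, the T-bracket and the cover plate stand upright in their trays, by the last top-camera readings, but the sign-off returned no verdict.

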